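# Lean the coated plate on its rest and hold the spring gauge on the mark

### The job

Lean the coated plate on the little sample rest, face up, with its lower end behind the stop strip, its back on the bar and its ringed end uppermost, and let go of it. Then take the spring gauge from its holder and hold it square to the plate with its tip on the dot in the ring, pressing gently so that the plunger is about half way in; finish while still holding it there, pressed and steady. Leave the other things on the bench where they are.

Things in the scene. Friction and masses are not known exactly. Their poses are not given: they have to be found in the camera images.
- plate: coated sample plate, white flat slab 160 (its x) x 64 (y) x 8 mm (z), 0.22 kg, lying face up on the bench at the start. Origin: centre of its underside; z comes out of the marked face; +x points to the end nearer the ring. It can be gripped over its 64 mm width.
- spot (a point): the marked spot: a black dot in a thin black ring of 19 mm outer diameter, on the plate's upper face, 30 mm from the plate's middle towards its ringed end (+x) and 10 mm to +y; this point is on the surface (8 mm above the underside).
- rest: fixed sample rest: grey base 160 (x) x 100 (y) x 6 mm, origin under its centre. Stop strip along its -x edge, 8 mm thick, 90 long, 12 high above the base; level round bar 10 mm thick along y near its +x edge, on two posts 90 mm apart. The plate, lower end on the base against the stop, back on the bar, slopes 30 degrees, rising to +x; its origin is then at (3, 0, 46) mm in this frame.
- rest_stop (a point): foot of the stop strip's inner face, in the middle of its length, on the base's top (70 mm to -x of the rest's origin, 6 mm up)
- rest_bar (a point): topmost point of the rest's bar, at mid length (49 mm to +x of the rest's origin, 72 mm up)
- holder: gauge holder, fixed to the bench: black block 75 x 75 x 60 mm high with an upright through hole of 27 mm; origin at the centre of its underside
- gauge: spring gauge standing upright in the holder, 0.135 kg. Round white handle 26 mm thick, 87 long, above a steel collar (38 mm diameter, 8 thick) that rests on the holder's top; below it a steel nose 18 mm thick, 22 long, and the thin plunger. Origin: centre of the collar's underside; +z along the axis to the handle's end (95 mm), -z to the tip (50 mm). Grip it by the handle.
- tip (a point): the tip of the gauge's plunger: round end of an 8 mm rod, 50 mm below the gauge's origin along its axis when not pressed; it moves with the plunger
- plunger (a joint): how far the spring plunger is pushed into the gauge: 0 m fully out, 0.012 m fully in; spring of 400 N/m without preload (2.4 N half way)
- jar: bystander: closed jar, 44 mm diameter, 55 mm high; origin under its centre
- driver: bystander: screwdriver, 150 mm, lying beyond the rest, its handle to its -x; origin beneath it
- tray: bystander: open white tray 90 x 70 x 30 mm; origin under its centre
- dish: bystander: shallow round dish, 68 mm diameter, 14 mm high; origin under its centre
- calblock: bystander: small steel block 35 x 22 x 16 mm; origin under its centre
- loupe: bystander: black loupe, 34 mm diameter, 30 mm high, standing; origin under its centre
- offcut: bystander: small white plate 60 x 40 x 5 mm without a mark; origin under its centre

How it is judged (in metres and radians):
On the way, in this order (a step that is already met when the one before it is completed fails the run):
1. the plate leans on the rest, ringed end uppermost, at rest and let go (angle between plate's own z axis and vertical between 0.44 and 0.62 rad and x of plate in the frame of rest between -0.012 and 0.022 m and y of plate in the frame of rest between -0.03 and 0.03 m and z of plate in the frame of rest between 0.036 and 0.058 m and angle between the y axis of plate and the y axis of rest, either way round below 0.2 rad and z of spot in the frame of rest above 0.055 m and contact force between plate and rest above 0.3 N and contact force between plate and the arm below 0.05 N and contact force between plate and the fingers below 0.05 N and linear speed of plate below 0.02 m/s), for 0.3 s.
2. the gauge is lifted out of the holder, in the fingers (z of gauge in the frame of holder above 0.08 m and contact force between gauge and the fingers above 1 N and contact force between gauge and holder below 0.05 N), for 0.2 s.
At the end, for the whole second after the job is handed in: Plate leans on the rest, let go, at rest: slope 25-35.5 deg, ringed end up, within 30 mm sideways, 15 mm along, 10 mm in height and 0.2 rad of seated. Fingers hold the gauge clear of rest and holder, steady: tip within 7 mm of the spot, within 0.14 rad of square, plunger 3-9 mm in, 0.8-6 N (all of step 1 and distance between tip and spot below 0.007 m and angle between the z axis of gauge and the z axis of plate, either way round below 0.14 rad and value of joint plunger between 0.003 and 0.009 m and contact force between gauge and plate between 0.8 and 6 N and contact force between gauge and the fingers above 1 N and contact force between gauge and rest below 0.05 N and contact force between gauge and holder below 0.05 N and linear speed of gauge below 0.015 m/s); the arm keeps its last pose, push and grip.
It fails at once if the gauge is pressed hard on the plate (over 12 N) (contact force between gauge and plate above 12 N).
It fails at once if a bystander is pushed more than 30 mm from its place (distance of any of jar, driver, tray, dish, calblock, loupe, offcut from where it was at the start of the episode above 0.03 m).
It also fails if it takes over 61 s, if anything falls off the work surface, if the arm or the gripper's body presses on something with over 40 N, if the wrist force passes 120 N, or if a joint passes its speed limit or range.

### The arm

A 6-joint arm with a two-finger parallel gripper is mounted at the origin on the work surface. World frame = base frame: x ahead of the robot, y to its left, z up, the work surface at z = 0. Lengths are in mm, angles in rad, forces in N, time in s.
With the tool pointing down it reaches from about 350 to 775 mm from the base axis. Payload 7.3 kg.
Tool frame: the origin (TCP) lies at the very end of the fingers, on their centre line; the grasp point (between the pads) lies 19 mm behind it; z points along the fingers, y is the line along which they close (so a half turn about z gives the same grasp; the last joint's range is limited). The gripper opens to 92 mm and grips with 3 to 60 N. Pads are 19 mm wide; open, the fingers measure 130 mm over their backs; the gripper's body (75 mm by 190 mm) begins 47 mm behind the grasp point.
Start: joints at [1.075, 0.342, 1.524, -0, 1.275, -0.146], TCP at [179.91, 493.234, 197.841] pointing down, gripper open.
Joint ranges: [-2.53, 2.53], [-0.77, 2.02], [0.04, 2.7], [-1, 4.14], [0.28, 2.66], [-3.11, 3.11]. Speed limits (rad/s): [2.57, 2.57, 3.14, 3.14, 3.14, 3.14].

### API

Orientations are given as [roll, pitch, yaw] about the fixed x, y, z axes, in that order (R = Rz(yaw) Ry(pitch) Rx(roll)).
In Python, from plant import * gives the robot as it stands.
- The arm moves only by the tool arm_command, never from a script. Its arguments are lists of equal length, an entry for each row: "gripper": the finger opening in mm, from 0 to 91.8; "dp": the shift along the tool's x, y, z in units of 25 mm (1.0 is 25 mm), a list of three; "twist": the turn about the tool's z in units of 5 degrees (1.0 is 5 degrees). A call has exactly 5 rows; each row shifts and turns the commanded pose from where the row before left it, along the tool's axes as they then stand; what a row does not reach is not made up. A row lasts 1/8 s, in which the tool goes at most 62.5 mm and 10.7 degrees, less where a joint would pass 70% of its speed; a pose out of reach is approached as far as the arm can. A call is refused whole if a number of a shift passes 1 or a number of a turn 1, either way. A call with a gripper value outside its range is refused whole. The fingers move at their own pace and stop on an object; the grip force is fixed at half the most. Time passes only in rows, so rows that do not move let the fingers close, or fill a call up. It gives the time, the measured TCP pose, the force, the opening and the grip force at its end, in the units of the state.
- get_obs(): the state, without advancing time (a new reading comes with each control period).
- capture(name): name is "scene" or "side" or "wrist"; returns the picture (420x560x3 uint8, red, green, blue); there is no depth.
- get_calibration(name): a dict with "mtx" (3x3 intrinsics, pixels), "position" and "attitude" of the camera in the world; the wrist camera has in their place "mount" (4x4, takes a point from camera to tool coordinates, whose origin is the TCP and whose axes are the flange's). Camera axes: x right, y down, z forward; pixel columns grow to the right and rows downward; lengths in mm; the calibration is good to about 2 mm. A picture is of the moment at which its call begins: read the wrist's pose just before it. get_calibration takes no time and is no camera call.
- close_job(): hands the job in; it is judged then, once.
The state is a dict: "time": time; "joint_positions": joint angles; "dq": joint speeds; "tau": joint torques, N m; "tool_pos": TCP position; "tcp_rot": TCP orientation; "contact_force": force on the tool from outside, world axes, zero at the start; "moment": the same for the moment, N m; "grip_width": finger opening in mm; "finger_force": force on a finger pad.
Only numpy, scipy, OpenCV 4.12 (cv2) and the standard library are available. Lean on these libraries where they do the work, as an engineer would, in place of code of your own. Each camera call takes 0.05 s, during which the arm holds its last target. There are 200 camera calls.

## Working session

There is one attempt and no reset: what is moved stays moved. The work goes in short steps, Python scripts to look and compute and a tool call to move; the robot and the scene stay as the last step left them, time stands still between calls to the robot, and variables do not carry over. Pictures are saved under pics/ and viewed, at most 10 in all, crops included, and the job is handed in when it is done.

Besides the shell and the picture viewer there is one more tool, called after "Emit:" as name(argument=value, ...) on one line, values as JSON. arm_command: Moves the arm, as the interface text tells. Its arguments: {"type":"object","properties":{"gripper":{"type":"array"},"dp":{"type":"array"},"twist":{"type":"array"}},"required":["gripper","dp","twist"]}

```bash
mkdir -p pics; cat > h.py <<'E'
from plant import *
import numpy as np, cv2
from scipy.spatial.transform import Rotation as R
def cam(name):
    c=get_calibration(name); K=np.array(c["mtx"])
    if "mount" in c:
        o=get_obs(); T=np.eye(4); T[:3,:3]=R.from_euler('xyz',o["tcp_rot"]).as_matrix(); T[:3,3]=o["tool_pos"]
        M=T@np.array(c["mount"]); return K,M[:3,:3],M[:3,3]
    a=np.array(c["attitude"]); 
    Rm=a if a.shape==(3,3) else R.from_euler('xyz',a).as_matrix()
    return K,Rm,np.array(c["position"])
def ray(C,uv,z):
    K,Rm,p=C; uv=np.atleast_2d(np.array(uv,float))
    d=np.c_[uv,np.ones(len(uv))]@np.linalg.inv(K).T@Rm.T
    return p+d*((z-p[2])/d[:,2])[:,None]
def proj(C,P):
    K,Rm,p=C; q=(np.atleast_2d(P)-p)@Rm@K.T; return q[:,:2]/q[:,2:]
def snap(name,fn):
    C=cam(name); im=capture(name); cv2.imwrite("pics/"+fn,im[:,:,::-1]); return C,im
E
python3 - <<'E'
from h import *
for n in("scene","side"):
    print(n,get_calibration(n)); snap(n,n+"0.png")
print(get_calibration("wrist")); print(get_obs())
a=cv2.imread("pics/scene0.png");b=cv2.imread("pics/side0.png")
E
```

```text
scene {'mtx': array([[511.11357518,   0.        , 274.24585751],
       [  0.        , 511.11357518, 208.65845771],
       [  0.        ,   0.        ,   1.        ]]), 'position': array([1186.11939719, -273.17709417, 1063.99846236]), 'attitude': array([-2.53351118,  0.0074963 ,  1.08601956])}
side {'mtx': array([[533.03984374,   0.        , 282.47283153],
       [  0.        , 533.03984374, 206.34787028],
       [  0.        ,   0.        ,   1.        ]]), 'position': array([ -19.37298727, -516.21824954,  810.7281131 ]), 'attitude': array([-2.32279352, -0.01727033, -0.82319389])}
{'mtx': array([[378.17479218,   0.        , 275.23860182],
       [  0.        , 378.17479218, 211.54793338],
       [  0.        ,   0.        ,   1.        ]]), 'mount': array([[-2.15248771e-04, -9.53532923e-01, -3.01288761e-01,
         8.07850468e+01],
       [ 9.99999971e-01, -1.72674608e-04, -1.67938029e-04,
        -1.04617179e+00],
       [ 1.08109521e-04, -3.01288788e-01,  9.53532933e-01,
        -1.87247547e+02],
       [ 0.00000000e+00,  0.00000000e+00,  0.00000000e+00,
         1.00000000e+00]])}
{'time': 0.1, 'joint_positions': array([ 1.07501343e+00,  3.42660929e-01,  1.52486958e+00, -1.43419211e-06,
        1.27542954e+00, -1.45991084e-01]), 'dq': array([ 0.00151284,  0.00013837, -0.0036292 ,  0.00090476, -0.00160218,
       -0.00213657]), 'tau': array([ 2.30447484e-03, -4.32007349e+01, -2.44695032e+01,  7.20083364e-02,
        5.24999527e-02, -7.93787103e-05]), 'tool_pos': array([179.70745815, 492.87264054, 197.22852655]), 'tcp_rot': array([-3.14023961e+00, -1.97561968e-04,  2.79180113e+00]), 'contact_force': array([1.15127051, 0.23759104, 0.29544178]), 'moment': array([ 0.00757376, -0.02059366, -0.07908578]), 'finger_force': 0.0, 'grip_width': 91.59220297768778}
```

View pics/scene0.png

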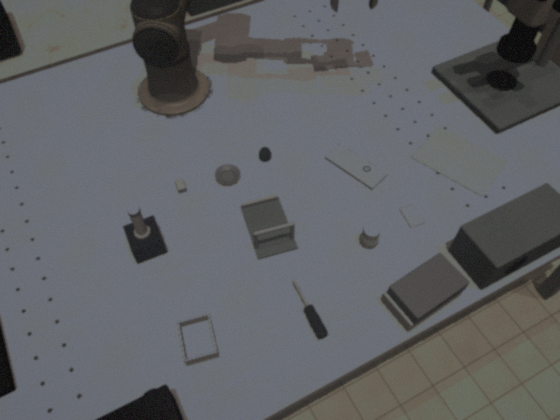

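View pics/side0.png

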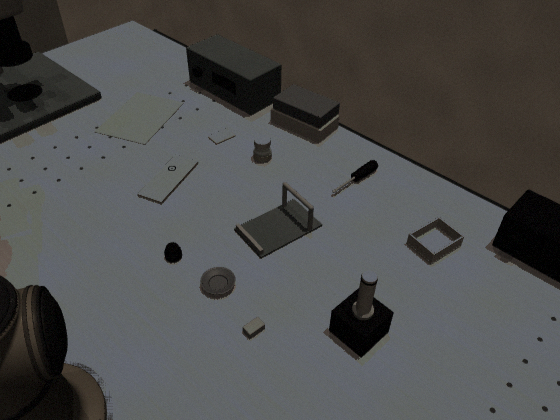

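Scene view: plate around (356,167) with its ring at (367,169); rest around (268,228), stop strip at its top edge; gauge/holder at (143,235). Side view agrees (plate (168,180), ring (172,168), rest (278,228), gauge (367,290)). Now I'll turn these into rough positions.

```bash
python3 - <<'E'
from h import *
np.set_printoptions(precision=1,suppress=True)
S=cam("scene");D=cam("side")
print("ring",ray(S,[367,169],8),ray(D,[172,168],8))
print("plate corners S",ray(S,[[325,157],[341,147],[386,176],[373,188]],8))
print("rest base S",ray(S,[[241,206],[279,197],[297,245],[259,257]],6))
print("rest base D",ray(D,[[235,227],[261,256],[322,227],[290,203]],6))
print("bar ends S",ray(S,[[255,237],[294,228]],72), "D",ray(D,[[284,185],[312,208]],72))
print("gauge top",ray(S,[137,209],155),ray(D,[369,277],155))
print("others S",ray(S,[[265,154],[228,175],[181,185],[370,238],[412,215],[310,310],[198,340]],15))
E
```

```text
ring [[534.5 339.6   8. ]] [[535.3 337.    8. ]]
plate corners S [[446.  262.9   8. ]
 [435.9 320.1   8. ]
 [577.8 370.4   8. ]
 [594.6 318.    8. ]]
rest base S [[483.9  -7.5   6. ]
 [504.3  90.7   6. ]
 [650.7  61.7   6. ]
 [637.2 -33.8   6. ]]
rest base D [[504.4  87.6   6. ]
 [484.1  -9.5   6. ]
 [632.2 -45.7   6. ]
 [640.7  54.    6. ]]
bar ends S [[620.7 -33.3  72. ]
 [641.1  56.9  72. ]] D [[619.4  54.2  72. ]
 [606.4 -35.   72. ]]
gauge top [[ 483.7 -247.7  155. ]] [[ 477.4 -257.9  155. ]]
others S [[ 365.4  122.    15. ]
 [ 384.1    3.2   15. ]
 [ 356.8 -118.1   15. ]
 [ 720.5  223.    15. ]
 [ 713.7  351.9   15. ]
 [ 813.3    3.1   15. ]
 [ 760.9 -241.1   15. ]]
```

Emit:
arm_command(gripper=[91, 91, 91, 91, 91], dp=[[0, 0, 0], [0, 0, 0], [0, 0, 0], [0, 0, 0], [0, 0, 0]], twist=[-1, -1, -1, -1, -1])

```text
time: 0.72
tool_pos: [179.8, 493.0, 197.4]
tcp_rot: [-3.141, -0.001, -3.052]
contact_force: [0.2, 0.3, -1.0]
grip_width: 91.0
finger_force: 0.0
```

Emit:
arm_command(gripper=[91, 91, 91, 91, 91], dp=[[0, 0, 0], [0, 0, 0], [0, 0, 0], [-0.85, -0.93, 0.23], [-0.85, -0.93, 0.23]], twist=[-1, -1, -1, 0, 0])

```text
time: 1.35
tool_pos: [236.0, 463.6, 185.9]
tcp_rot: [-3.141, -0.0, -2.792]
contact_force: [-0.4, -0.3, 0.2]
grip_width: 91.2
finger_force: 0.0
```

Emit:
arm_command(gripper=[91, 91, 91, 91, 91], dp=[[-0.85, -0.93, 0.23], [-0.85, -0.93, 0.23], [-0.85, -0.93, 0.23], [-0.85, -0.93, 0.23], [-0.85, -0.93, 0.23]], twist=[0, 0, 0, 0, 0])

```text
time: 1.98
tool_pos: [376.0, 390.3, 157.0]
tcp_rot: [-3.141, -0.001, -2.793]
contact_force: [-0.6, -0.4, -0.0]
grip_width: 90.9
finger_force: 0.0
```

Emit:
arm_command(gripper=[91, 91, 91, 91, 91], dp=[[-0.85, -0.93, 0.23], [-0.85, -0.93, 0.23], [-0.85, -0.93, 0.23], [-0.85, -0.93, 0.23], [-0.85, -0.93, 0.23]], twist=[0, 0, 0, 0, 0])

```text
time: 2.6
tool_pos: [515.4, 317.4, 128.1]
tcp_rot: [3.142, -0.001, -2.793]
contact_force: [0.2, 0.9, -0.4]
grip_width: 91.1
finger_force: 0.0
```

```bash
python3 - <<'E'
from h import *
C,im=snap("wrist","w1.png"); np.savez("w1.npz",K=C[0],R=C[1],p=C[2]); print(get_obs()["tool_pos"],get_obs()["tcp_rot"])
E
```

```text
[518.53037921 315.10124514 127.20894635] [-3.13993387e+00 -1.75415571e-05 -2.79537306e+00]
```

View pics/w1.png

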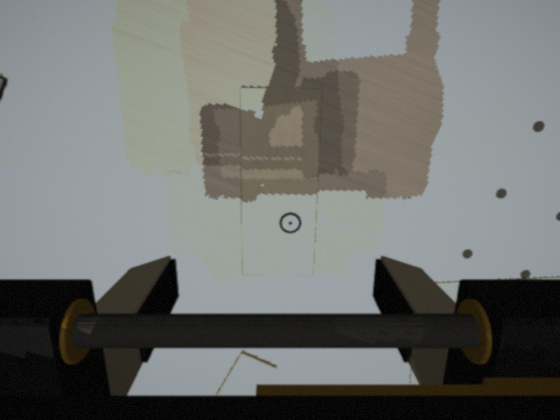

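```bash
python3 - <<'E'
from h import *
np.set_printoptions(precision=1,suppress=True)
C=cam("wrist")
c=ray(C,[[241,87],[322,87],[315,275],[241.5,275]],8); r=ray(C,[290,223],8)[0]
print(c,r,[np.linalg.norm(c[i]-c[i-1]) for i in range(4)])
x=(c[2]+c[3]-c[0]-c[1])/2; yaw=np.arctan2(x[1],x[0]); cen=c.mean(0)
o=get_obs(); Rt=R.from_euler('xyz',o["tcp_rot"]).as_matrix()
print("cen",cen,"yaw",yaw,"ring from cen",R.from_euler('z',-yaw).apply(r-cen),"cen in tool",Rt.T@(cen-o["tool_pos"]),"ring in tool",Rt.T@(r-o["tool_pos"]))
E
```

```text
[[447.7 259.7   8. ]
 [426.5 318.3   8. ]
 [577.4 372.4   8. ]
 [599.8 310.3   8. ]] [538.7 334.    8. ] [np.float64(160.32982788880904), np.float64(62.34663566073637), np.float64(160.22040041359418), np.float64(65.95577163597368)]
cen [512.8 315.2   8. ] yaw 0.3327888947843107 ring from cen [30.6  9.3  0. ] cen in tool [  5.3   2.2 119.2] ring in tool [-25.4  11.1 119.2]
```

The wrist view shows the plate with corners (241,87), (322,87), (315,275), (241,275) and the ring at (290,223). Measured sizes and ring offset match the data, so I'll grip at the plate's middle.

Emit:
arm_command(gripper=[91, 91, 91, 91, 91], dp=[[0.21, 0.09, 1], [0, 0, 1], [0, 0, 1], [0, 0, 1], [0, 0, 0.5]], twist=[0, 0, 0, 0, 0])

```text
time: 3.28
tool_pos: [508.1, 318.0, 14.7]
tcp_rot: [-3.141, -0.003, -2.793]
contact_force: [-0.4, 0.3, 0.3]
grip_width: 90.9
finger_force: 0.0
```

Emit:
arm_command(gripper=[91, 91, 91, 60, 60], dp=[[0, 0, 0.25], [0, 0, 0.17], [0, 0, 0], [0, 0, 0], [0, 0, 0]], twist=[0, 0, 0, 0, 0])

```text
time: 3.9
tool_pos: [509.4, 318.5, 6.3]
tcp_rot: [3.141, 0.001, -2.793]
contact_force: [0.2, 1.3, 0.0]
grip_width: 75.7
finger_force: 0.0
```

Emit:
arm_command(gripper=[60, 60, 60, 60, 60], dp=[[0, 0, 0], [0, 0, 0], [0, 0, 0], [0, 0, 0], [0, 0, 0]], twist=[0, 0, 0, 0, 0])

```text
time: 4.53
tool_pos: [509.1, 318.4, 5.8]
tcp_rot: [3.142, 0.0, -2.793]
contact_force: [-0.1, 0.3, -0.3]
grip_width: 60.1
finger_force: 0.0
```

The fingers closed past 64 mm with no force, so at z = 5.8 they were too high. I'll open, go lower and close again.

Emit:
arm_command(gripper=[91, 91, 91, 91, 91], dp=[[0, 0, 0], [0, 0, 0], [0, 0, 0], [0, 0, 0], [0, 0, 0.1]], twist=[0, 0, 0, 0, 0])

```text
time: 5.15
tool_pos: [509.3, 318.5, 3.4]
tcp_rot: [3.141, 0.001, -2.793]
contact_force: [-0.8, -0.6, 0.2]
grip_width: 91.0
finger_force: 0.0
```

Emit:
arm_command(gripper=[91, 91, 60, 60, 60], dp=[[0, 0, 0.07], [0, 0, 0], [0, 0, 0], [0, 0, 0], [0, 0, 0]], twist=[0, 0, 0, 0, 0])

```text
time: 5.78
tool_pos: [509.2, 318.4, 1.7]
tcp_rot: [3.142, 0.0, -2.793]
contact_force: [-0.0, -0.3, 1.1]
grip_width: 65.5
finger_force: 0.0
```

Emit:
arm_command(gripper=[60, 60, 60, 60, 60], dp=[[0, 0, 0], [0, 0, 0], [0, 0, 0], [0, 0, 0], [0, 0, 0]], twist=[0, 0, 0, 0, 0])

```text
time: 6.4
tool_pos: [509.1, 318.4, 1.6]
tcp_rot: [3.142, -0.0, -2.793]
contact_force: [0.5, 0.2, 0.1]
grip_width: 59.9
finger_force: 0.0
```

```bash
python3 - <<'E'
from h import *
C,im=snap("wrist","w2.png"); _,s=snap("side","s2.png")
a=cv2.resize(im,(400,300)); b=cv2.resize(s[110:260,80:280],(400,300),interpolation=cv2.INTER_CUBIC)
o=np.clip(np.hstack([a,b]).astype(float)*1.6,0,255).astype(np.uint8)
cv2.imwrite("pics/m2.png",o[:,:,::-1]); print(get_obs()["grip_width"])
E
```

```text
60.04817752817732
```

View pics/m2.png

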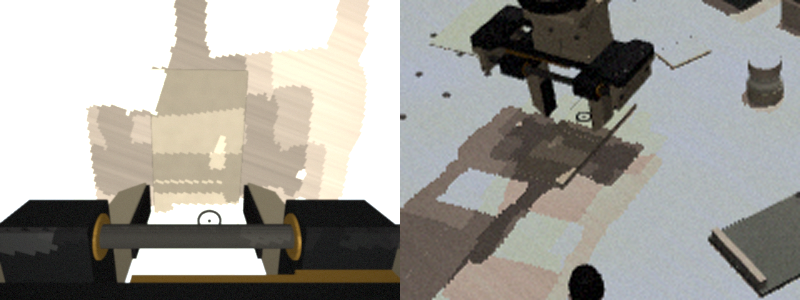

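The picture shows the fingers on either side of the plate, with its edges close to the pads, and the ring at (209,220). The opening reading may be off, so I'll command a tighter close.

Emit:
arm_command(gripper=[40, 40, 40, 40, 40], dp=[[0, 0, 0], [0, 0, 0], [0, 0, 0], [0, 0, 0], [0, 0, 0]], twist=[0, 0, 0, 0, 0])

```text
time: 7.12
tool_pos: [509.1, 318.4, 1.6]
tcp_rot: [3.142, 0.0, -2.793]
contact_force: [0.6, 0.2, 0.2]
grip_width: 40.1
finger_force: 0.0
```

```bash
python3 - <<'E'
from h import *
np.set_printoptions(precision=1,suppress=True)
_,s=snap("side","s3.png"); _,t=snap("scene","t3.png"); C,w=snap("wrist","w3.png")
o=get_obs();print(o["tool_pos"],o["joint_positions"])
T=R.from_euler('xyz',o["tcp_rot"]).as_matrix(); p=np.array([509.2,318.4,1.6])
P=np.array([p+T@[0,y,z] for y in(-20,20) for z in(0,-40)])
print(proj(cam("side"),P),proj(cam("scene"),P))
b=cv2.resize(s[110:230,100:260],(400,300),interpolation=cv2.INTER_CUBIC);c=cv2.resize(t[100:220,290:450],(400,300),interpolation=cv2.INTER_CUBIC)
m=np.clip(np.hstack([b,c]).astype(float)*1.6,0,255).astype(np.uint8)
cv2.imwrite("pics/m3.png",m[:,:,::-1])
E
```

```text
[509.1 318.4   1.6] [ 0.4  0.7  1.5  0.   0.9 -1.5]
[[175.9 180.9]
 [173.8 167.5]
 [161.2 176.4]
 [158.8 163.1]] [[350.2 171.3]
 [352.  161.6]
 [359.3 162.7]
 [361.2 152.9]]
```

View pics/m3.png

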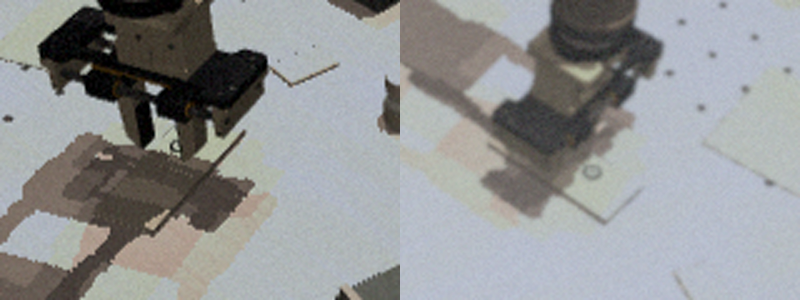

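Projecting the TCP into the side view puts the fingertips about 8 px (over 20 mm) lower than they appear. The wrist view (inner tip edge at (177,258)) also puts the tips about 25 mm behind the reported TCP. I'll go lower in guarded steps.

Emit:
arm_command(gripper=[91, 91, 91, 91, 91], dp=[[0, 0, 0], [0, 0, 0], [0, 0, 0], [0, 0, 0], [0, 0, 0]], twist=[0, 0, 0, 0, 0])

```text
time: 7.9
tool_pos: [509.2, 318.4, 1.6]
tcp_rot: [3.142, 0.0, -2.793]
contact_force: [-0.2, -0.0, -0.7]
grip_width: 85.4
finger_force: 0.0
```

Emit:
arm_command(gripper=[91, 91, 91, 91, 91], dp=[[0, 0, 0], [0, 0, 0.16], [0, 0, 0.16], [0, 0, 0.16], [0, 0, 0.16]], twist=[0, 0, 0, 0, 0])

```text
time: 8.52
tool_pos: [509.0, 318.3, -14.8]
tcp_rot: [3.142, -0.0, -2.793]
contact_force: [0.4, -0.8, -0.7]
grip_width: 90.7
finger_force: 0.0
```

Emit:
arm_command(gripper=[91, 91, 91, 91, 91], dp=[[0, 0, 0.08], [0, 0, 0.08], [0, 0, 0], [0, 0, 0], [0, 0, 0]], twist=[0, 0, 0, 0, 0])

```text
time: 9.15
tool_pos: [509.2, 318.4, -18.3]
tcp_rot: [3.142, 0.0, -2.793]
contact_force: [-0.6, -0.6, -0.5]
grip_width: 91.1
finger_force: 0.0
```

Emit:
arm_command(gripper=[50, 50, 50, 50, 50], dp=[[0, 0, 0], [0, 0, 0], [0, 0, 0], [0, 0, 0], [0, 0, 0]], twist=[0, 0, 0, 0, 0])

```text
time: 9.78
tool_pos: [509.2, 318.4, -18.4]
tcp_rot: [3.142, 0.0, -2.793]
contact_force: [-0.3, -0.7, 0.0]
grip_width: 50.5
finger_force: 0.0
```

Emit:
arm_command(gripper=[50, 50, 50, 50, 50], dp=[[0, 0, 0], [0, 0, 0], [0, 0, 0], [0, 0, 0], [0, 0, 0]], twist=[0, 0, 0, 0, 0])

```text
time: 10.4
tool_pos: [509.1, 318.4, -18.4]
tcp_rot: [3.142, 0.0, -2.793]
contact_force: [-0.6, 0.3, 0.3]
grip_width: 49.8
finger_force: 0.0
```

Emit:
arm_command(gripper=[91, 91, 91, 91, 91], dp=[[0, 0, 0], [0, 0, 0], [0, 0, 0], [0, 0, 0.08], [0, 0, 0.08]], twist=[0, 0, 0, 0, 0])

```text
time: 11.02
tool_pos: [509.1, 318.3, -22.6]
tcp_rot: [3.142, -0.0, -2.793]
contact_force: [-0.4, 0.2, 0.3]
grip_width: 90.3
finger_force: 0.0
```

Emit:
arm_command(gripper=[91, 91, 91, 91, 91], dp=[[0, 0, 0.04], [0, 0, 0.04], [0, 0, 0.04], [0, 0, 0], [0, 0, 0]], twist=[0, 0, 0, 0, 0])

```text
time: 11.65
tool_pos: [509.2, 318.4, -25.4]
tcp_rot: [3.142, 0.0, -2.793]
contact_force: [0.6, 0.7, -0.1]
grip_width: 90.9
finger_force: 0.0
```

```bash
python3 - <<'E'
from h import *
C,w=snap("wrist","w4.png"); _,s=snap("side","s4.png")
a=cv2.resize(w[150:420,:],(500,241));b=cv2.resize(s[110:206,120:240],(300,241),interpolation=cv2.INTER_CUBIC)
m=np.clip(np.hstack([a,b]).astype(float)*1.8,0,255).astype(np.uint8)
cv2.imwrite("pics/m4.png",m[:,:,::-1]); o=get_obs(); print(o["tool_pos"],o["contact_force"])
E
```

```text
[509.19381867 318.41538496 -25.33722154] [-0.14002978  0.74151289 -0.12397254]
```

View pics/m4.png

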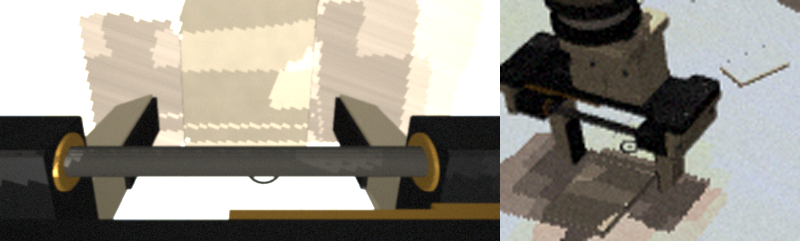

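The side crop now shows the fingertips almost at the bench, at (575,160) and (672,188), on either side of the plate. Closing.

Emit:
arm_command(gripper=[50, 50, 50, 50, 50], dp=[[0, 0, 0], [0, 0, 0], [0, 0, 0], [0, 0, 0], [0, 0, 0]], twist=[0, 0, 0, 0, 0])

```text
time: 12.38
tool_pos: [509.1, 318.3, -25.4]
tcp_rot: [3.142, 0.0, -2.793]
contact_force: [0.9, 0.5, -0.1]
grip_width: 63.3
finger_force: 30.0
```

Emit:
arm_command(gripper=[50, 50, 50, 50, 50], dp=[[0, 0, -0.3], [0, 0, -1], [0, 0, -1], [0, 0, -1], [0, 0, -1]], twist=[0, 0.9, 0.9, 0.9, 0.9])

```text
time: 13.0
tool_pos: [508.8, 318.2, 83.1]
tcp_rot: [-3.141, -0.0, -3.11]
contact_force: [0.6, 0.3, -2.3]
grip_width: 63.0
finger_force: 30.0
```

```bash
python3 - <<'E'
from h import *
np.set_printoptions(precision=1,suppress=True)
for n,(u0,u1,v0,v1) in {"scene":(225,315,180,270),"side":(220,340,170,270)}.items():
    C=cam(n); im=cv2.imread(f"pics/{n}0.png")[v0:v1,u0:u1]; g=cv2.GaussianBlur(cv2.cvtColor(im,cv2.COLOR_BGR2GRAY),(3,3),0)
    t,m=cv2.threshold(g,0,255,cv2.THRESH_BINARY_INV+cv2.THRESH_OTSU)
    c=max(cv2.findContours(m,cv2.RETR_EXTERNAL,cv2.CHAIN_APPROX_NONE)[0],key=cv2.contourArea)
    a=cv2.approxPolyDP(cv2.convexHull(c),2.0,True)[:,0]+[u0,v0]
    print(n,t,cv2.contourArea(c)); print(np.c_[a,ray(C,a,6)[:,:2],ray(C,a,72)[:,:2]])
# expected projection of model guess for check
P0=np.array([572.4,24.2,0]); Rr=R.from_euler('z',-0.205)
L=np.array([[-80,-50,6],[-80,50,6],[80,50,6],[80,-50,6],[49,-45,72],[49,45,72],[-76,-45,18],[-76,45,18]])
for n in("scene","side"): print(n,proj(cam(n),Rr.apply(L)+P0).T)
E
```

```text
scene 91.0 2108.5
[[277.  197.  501.9  86.2 544.6  63.8]
 [294.  225.  597.2  83.1 633.9  60.9]
 [297.  248.  657.9  57.6 690.9  37. ]
 [258.  258.  638.5 -37.1 672.7 -51.8]
 [241.  206.  483.9  -7.5 527.7 -24. ]]
side 74.0 2792.0
[[284.  184.  679.1 107.6 621.8  56.4]
 [313.  208.  663.9   6.4 607.9 -36.4]
 [321.  226.  633.1 -42.2 579.6 -81.1]
 [259.  258.  477.6 -10.4 436.8 -51.9]
 [234.  228.  500.9  86.9 458.2  37.5]]
scene [[240.6 278.5 297.3 256.9 254.5 292.1 242.7 277.1]
 [206.1 197.2 249.1 259.4 233.3 224.  204.2 196. ]]
side [[260.5 234.3 295.1 322.8 311.6 285.8 260.7 237. ]
 [255.8 226.6 198.  223.9 205.6 181.9 249.4 223.2]]
```

The rest model (origin ≈ (571,24), yaw −0.205) reprojects onto both views within 2–3 px. Carrying the plate above it.

Emit:
arm_command(gripper=[50, 50, 50, 50, 50], dp=[[0, 0, 0], [0, 0, 0], [0, 0, 0], [-0.42, -0.92, 0], [-0.42, -0.92, 0]], twist=[0.9, 0.9, 0.94, 0, 0])

```text
time: 13.62
tool_pos: [520.1, 268.6, 82.2]
tcp_rot: [-3.141, -0.0, 2.938]
contact_force: [-0.1, 0.6, -2.3]
grip_width: 63.0
finger_force: 30.0
```

Emit:
arm_command(gripper=[50, 50, 50, 50, 50], dp=[[-0.42, -0.92, 0], [-0.42, -0.92, 0], [-0.42, -0.92, 0], [-0.42, -0.92, 0], [-0.42, -0.92, 0]], twist=[0, 0, 0, 0, 0])

```text
time: 14.25
tool_pos: [548.2, 145.0, 82.3]
tcp_rot: [-3.142, -0.0, 2.937]
contact_force: [-0.8, -0.1, -1.6]
grip_width: 63.4
finger_force: 30.0
```

Emit:
arm_command(gripper=[50, 50, 50, 50, 50], dp=[[-0.42, -0.92, 0], [-0.42, -0.92, 0], [-0.42, -0.92, 0], [-0.42, -0.92, 0.2], [-0.42, -0.92, 0.2]], twist=[0, 0, 0, 0, 0])

```text
time: 14.88
tool_pos: [576.3, 21.7, 72.2]
tcp_rot: [3.141, -0.0, 2.937]
contact_force: [-0.6, 0.1, -2.0]
grip_width: 63.3
finger_force: 30.0
```

Emit:
arm_command(gripper=[50, 50, 50, 50, 50], dp=[[0, 0, 0.2], [0, 0, 0.2], [0, 0, 0], [0, 0, 0], [0, 0, 0]], twist=[0, 0, 0, 0, 0])

```text
time: 15.5
tool_pos: [576.4, 22.9, 62.3]
tcp_rot: [3.141, 0.0, 2.937]
contact_force: [-0.3, -0.4, -1.6]
grip_width: 62.8
finger_force: 30.0
```

```bash
python3 - <<'E'
from h import *
np.set_printoptions(precision=1,suppress=True)
_,w=snap("scene","t5.png"); _,s=snap("side","s5.png"); o=get_obs();print(o["tool_pos"],o["tcp_rot"],o["contact_force"],o["moment"])
a=cv2.resize(w[150:280,200:340],(400,371),interpolation=cv2.INTER_CUBIC);b=cv2.resize(s[140:270,200:340],(400,371),interpolation=cv2.INTER_CUBIC)
m=np.clip(np.hstack([a,b]).astype(float)*1.8,0,255).astype(np.uint8); cv2.imwrite("pics/m5.png",m[:,:,::-1])
E
```

```text
[576.4  22.7  62.3] [3.1 0.  2.9] [ 0.1 -0.3 -1.7] [ 0.1 -0.   0. ]
```

View pics/m5.png

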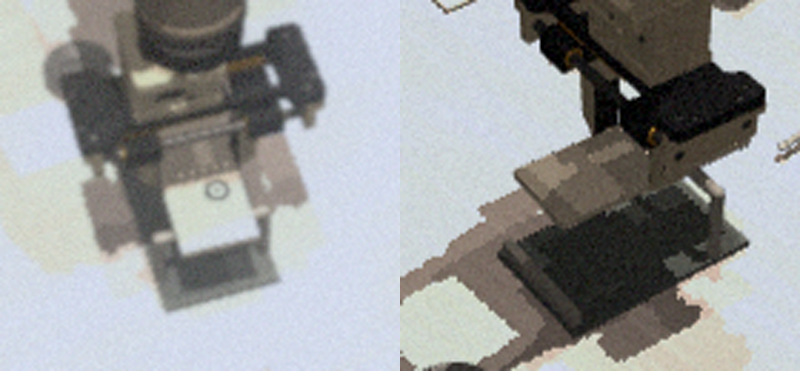

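Both crops show the plate level and square over the rest. The ring end is beyond the bar (ring at (217,190) in the scene crop) and the lower end is above the stop. I'll lower it so the bar tips the plate within the grip.

Emit:
arm_command(gripper=[50, 50, 50, 50, 50], dp=[[0, 0, 0.25], [0, 0, 0.25], [0, 0, 0.15], [0, 0, 0.15], [0, 0, 0]], twist=[0, 0, 0, 0, 0])

```text
time: 16.23
tool_pos: [576.0, 22.5, 42.1]
tcp_rot: [-3.142, -0.001, 2.937]
contact_force: [-2.4, -0.0, 1.7]
grip_width: 63.5
finger_force: 30.0
```

Emit:
arm_command(gripper=[50, 50, 50, 50, 50], dp=[[0, 0, 0.08], [0, 0, 0.08], [0, 0, 0.08], [0, 0, 0], [0, 0, 0]], twist=[0, 0, 0, 0, 0])

```text
time: 16.85
tool_pos: [576.6, 22.4, 36.1]
tcp_rot: [3.142, 0.001, 2.937]
contact_force: [-1.9, -0.4, 3.0]
grip_width: 63.7
finger_force: 30.0
```

Emit:
arm_command(gripper=[50, 50, 50, 50, 50], dp=[[0, 0, 0.12], [0, 0, 0.12], [0, 0, 0.1], [0, 0, 0], [0, 0, 0]], twist=[0, 0, 0, 0, 0])

```text
time: 17.48
tool_pos: [576.5, 22.7, 27.6]
tcp_rot: [3.141, 0.0, 2.937]
contact_force: [1.0, 0.5, 1.9]
grip_width: 63.2
finger_force: 30.0
```

Emit:
arm_command(gripper=[50, 50, 50, 50, 50], dp=[[0, 0, 0.1], [0, 0, 0.08], [0, 0, 0], [0, 0, 0], [0, 0, 0]], twist=[0, 0, 0, 0, 0])

```text
time: 18.1
tool_pos: [575.8, 22.6, 22.8]
tcp_rot: [3.142, -0.001, 2.937]
contact_force: [0.3, 0.7, 2.5]
grip_width: 63.3
finger_force: 30.0
```

Emit:
arm_command(gripper=[50, 50, 50, 50, 50], dp=[[0.08, 0, 0.05], [0.08, 0, 0.05], [0, 0, 0], [0, 0, 0], [0, 0, 0]], twist=[0, 0, 0, 0, 0])

```text
time: 18.73
tool_pos: [573.4, 23.1, 21.3]
tcp_rot: [3.141, 0.003, 2.937]
contact_force: [1.4, -0.7, 5.6]
grip_width: 63.1
finger_force: 30.0
```

Emit:
arm_command(gripper=[50, 50, 50, 50, 50], dp=[[0.06, 0, 0.03], [0, 0, 0], [0, 0, 0], [0, 0, 0], [0, 0, 0]], twist=[0, 0, 0, 0, 0])

```text
time: 19.35
tool_pos: [572.5, 23.3, 20.9]
tcp_rot: [3.141, 0.004, 2.937]
contact_force: [1.6, 0.3, 7.6]
grip_width: 63.2
finger_force: 30.0
```

```bash
python3 - <<'E'
from h import *
np.set_printoptions(precision=1,suppress=True)
_,w=snap("scene","t6.png"); _,s=snap("side","s6.png"); o=get_obs();print(o["tool_pos"],o["tcp_rot"],o["contact_force"],o["moment"])
a=cv2.resize(w[150:280,200:340],(400,371),interpolation=cv2.INTER_CUBIC);b=cv2.resize(s[140:270,200:340],(400,371),interpolation=cv2.INTER_CUBIC)
m=np.clip(np.hstack([a,b]).astype(float)*1.8,0,255).astype(np.uint8); cv2.imwrite("pics/m6.png",m[:,:,::-1])
E
```

```text
[572.5  23.3  21. ] [3.1 0.  2.9] [ 2.2 -0.8  6.9] [-0.1 -0.4  0.1]
```

View pics/m6.png

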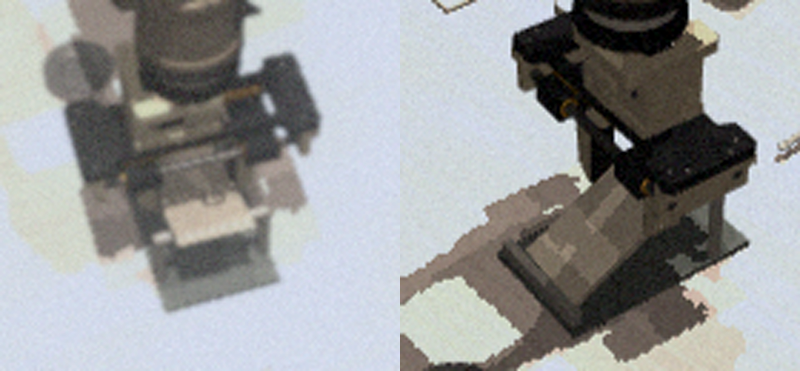

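The plate now leans on the rest at about the right slope, with its lower end against the stop strip (side crop, lower edge from (520,250) to (585,305)). Releasing, rising and going to the gauge.

Emit:
arm_command(gripper=[91, 91, 91, 91, 91], dp=[[0, 0, 0], [0, 0, 0], [0, 0, 0], [0, 0, 0], [0, 0, 0]], twist=[0, 0, 0, 0, 0])

```text
time: 20.08
tool_pos: [570.8, 23.6, 19.7]
tcp_rot: [3.142, -0.0, 2.937]
contact_force: [0.5, -0.4, -0.6]
grip_width: 91.1
finger_force: 0.0
```

Emit:
arm_command(gripper=[91, 91, 91, 91, 91], dp=[[0, 0, -0.4], [0, 0, -1], [0, 0, -1], [0, 0, -1], [0, 0, -1]], twist=[0, 0, 0, 0, 0])

```text
time: 20.7
tool_pos: [571.0, 23.6, 131.5]
tcp_rot: [3.141, 0.001, 2.937]
contact_force: [0.3, -1.3, -0.2]
grip_width: 90.9
finger_force: 0.0
```

```bash
python3 - <<'E'
from h import *
np.set_printoptions(precision=1,suppress=True)
_,s=snap("side","s7.png"); C,w=snap("wrist","w7.png"); snap("scene","t7.png"); print(C[2],get_obs()["tool_pos"])
np.savez("w7.npz",K=C[0],R=C[1],p=C[2])
# gauge top: bright blob of handle in the side and scene views
for n,(u0,u1,v0,v1) in {"scene":(120,165,195,265),"side":(325,400,265,330)}.items():
    im=cv2.imread(f"pics/{n}0.png")[v0:v1,u0:u1]; g=cv2.cvtColor(im,cv2.COLOR_BGR2GRAY)
    print(n); print(g[::3,::3])
E
```

```text
[492.2  38.9 321.7] [571.8  23.6 131.5]
scene
[[111 113 112 112 111 111 110 113 108 110 111 113 112 110 112]
 [110 109 111 113 113 109 110 110 113 112 110 112 111 112 113]
 [109 111 110 112 109 109 109 111 111 112 112 113 111 110 112]
 [111 112 112 112 111 112 109 114 111 113 110 110 111 111 111]
 [110 112 110 112 111 111 102 110 110 110 110 111 111 109 112]
 [110 112 108 112 107 114  94 104 110 112 113 110 112 114 112]
 [111 111 111  93 105  94  51  89 113 112 112 109 111 113 110]
 [111 110 112  94  50  53  61  67 110 102  70  66 111 113 111]
 [110 112 108 105  67  68  68  54  54  41  40  42 105 114 112]
 [110 112 110 107  73  66  68  61  43  39  37  41  77 110 111]
 [112  98  63  40  40  65  67  61  51  53  32  36  40  99 111]
 [111  87  35  39  38  60  67  66  56  80  53  41  35  73 111]
 [113 104  41  40  40  81  68  68  61  86  58  41  37  54 108]
 [109 110  57  33  37  90  83  71  83  90  45  39  28  40  92]
 [113 110  86  37  30  47  87  93  72  42  38  34  35  38  70]
 [111 112 104  38  38  34  36  42  41  37  34  38  39  21  46]
 [111 112 112  58  37  36  31  37  35  37  38 
[... 2074 characters left out ...]
 4  25  48  35  36  38  40  55  91  11
    9  12   8   0  67 100 102]
 [101 101  18   6   8   9  13   5   4   8  48  37  37  36  51  81  40   8
    6   7   7   7   9  99 102]
 [103  98   1   0   4   7   1   6   4   7  23  34  38  76  75  52  10   0
    8   8  14   4   4 100 100]
 [102 104   1   0   1   0  11   3   5   0   2  12  26  24  25   1   6   3
    7   9   8   0  24 102 103]
 [101 101   0   1   1   3   0   3   8   4   6   4   6   4   4   5   7   8
    1   5   2   3 100 105  99]
 [ 97 102   0   0   1   0   0   0   3   2   1   6   1   4   8   1   6  15
    0   5   6   1 100 102 101]
 [100  92   6   4   0   0   0   0   3   0   8   2   7   4   6   9   6   6
    0   3   0   2 101  99 104]]
```

```bash
python3 - <<'E'
from h import *
np.set_printoptions(precision=1,suppress=True)
S=cam("scene");D=cam("side")
print(ray(S,[141.5,233],64),ray(D,[364,310.5],64))
# holder top face (black, z=60): corners by hull
for n,(u0,u1,v0,v1) in {"scene":(115,180,195,270),"side":(320,400,265,365)}.items():
    im=cv2.imread(f"pics/{n}0.png")[v0:v1,u0:u1]; g=cv2.cvtColor(im,cv2.COLOR_BGR2GRAY)
    m=(g<(50 if n=="scene" else 20)).astype(np.uint8)*255
    c=max(cv2.findContours(m,cv2.RETR_EXTERNAL,cv2.CHAIN_APPROX_NONE)[0],key=cv2.contourArea)
    a=cv2.approxPolyDP(cv2.convexHull(c),2.0,True)[:,0]+[u0,v0]
    print(n); print(np.c_[a,ray(cam(n),a,60)[:,:2],ray(cam(n),a,0)[:,:2]])
E
```

```text
[[ 482.9 -258.3   64. ]] [[ 480.9 -259.3   64. ]]
scene
[[ 152.   217.   449.1 -221.2  405.1 -218.1]
 [ 166.   251.   552.3 -225.2  514.4 -222.3]
 [ 138.   262.   549.5 -290.7  511.4 -291.8]
 [ 124.   227.   445.  -288.9  400.7 -289.9]]
side
[[ 358.   289.   513.6 -222.5  556.2 -199. ]
 [ 392.   312.   514.1 -294.6  556.7 -276.8]
 [ 387.   332.   474.9 -311.3  514.4 -295. ]
 [ 361.   356.   409.2 -306.9  443.5 -290.2]
 [ 329.   330.   411.8 -239.2  446.3 -217. ]
 [ 332.   310.   446.5 -217.5  483.8 -193.6]]
```

Emit:
arm_command(gripper=[91, 91, 91, 91, 91], dp=[[0, 0, -1], [0.1, -0.98, 0], [0.1, -0.98, 0], [0.1, -0.98, 0], [0.1, -0.98, 0]], twist=[0, 0, 0, 0, 0])

```text
time: 21.48
tool_pos: [540.2, -70.8, 153.6]
tcp_rot: [3.141, -0.002, 2.937]
contact_force: [0.1, -0.1, -0.1]
grip_width: 91.1
finger_force: 0.0
```

Emit:
arm_command(gripper=[91, 91, 91, 91, 91], dp=[[0.1, -0.98, 0], [0.1, -0.98, 0], [0.1, -0.98, 0], [0.1, -0.98, 0], [0.1, -0.98, 0]], twist=[0, 0, 0, 0, 0])

```text
time: 22.1
tool_pos: [503.1, -188.1, 153.6]
tcp_rot: [3.141, -0.002, 2.937]
contact_force: [0.0, 0.4, -0.3]
grip_width: 90.9
finger_force: 0.0
```

Emit:
arm_command(gripper=[91, 91, 91, 91, 91], dp=[[0.1, -0.98, 0], [0.1, -0.98, 0], [0.1, -0.98, 0], [0, 0, 0], [0, 0, 0]], twist=[0, 0, 0, 0, 0])

```text
time: 22.72
tool_pos: [481.5, -257.4, 154.1]
tcp_rot: [3.141, -0.001, 2.937]
contact_force: [-0.4, -0.2, -0.2]
grip_width: 91.2
finger_force: 0.0
```

```bash
python3 - <<'E'
from h import *
np.set_printoptions(precision=1,suppress=True)
C,w=snap("wrist","w8.png"); print(get_obs()["tool_pos"])
_,s=snap("side","s8.png")
m=np.clip(w.astype(float)*1.5,0,255).astype(np.uint8); cv2.imwrite("pics/m8.png",m[:,:,::-1])
print("expect top,collar px",proj(C,[[481.5,-258,155],[481.5,-258,68]]))
E
```

```text
[ 481.7 -257.2  154.3]
expect top,collar px [[276.4 251.1]
 [275.9 205. ]]
```

View pics/m8.png

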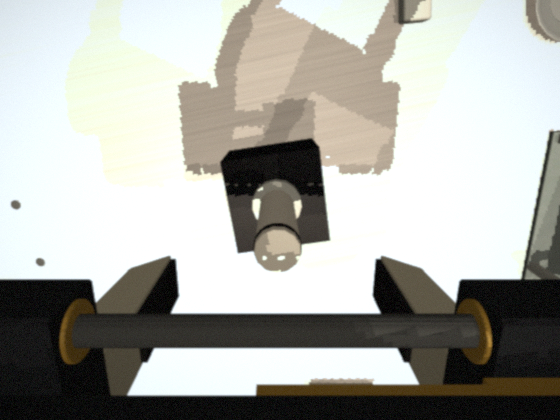

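The handle top is at (278,250) and the collar at (277,203), within 2 px of prediction. Going down to grip.

Emit:
arm_command(gripper=[91, 91, 91, 50, 20], dp=[[0, 0, 0.8], [0, 0, 0.8], [0, 0, 0.5], [0, 0, 0.22], [0, 0, 0]], twist=[0, 0, 0, 0, 0])

```text
time: 23.45
tool_pos: [481.9, -258.0, 96.8]
tcp_rot: [3.141, -0.0, 2.937]
contact_force: [-0.9, 1.0, 0.3]
grip_width: 75.5
finger_force: 0.0
```

Emit:
arm_command(gripper=[15, 15, 15, 15, 15], dp=[[0, 0, 0], [0, 0, 0], [0, 0, 0], [0, 0, 0], [0, 0, 0]], twist=[0, 0, 0, 0, 0])

```text
time: 24.08
tool_pos: [481.8, -258.1, 96.9]
tcp_rot: [3.141, 0.0, 2.937]
contact_force: [0.4, 1.9, -2.2]
grip_width: 25.7
finger_force: 17.3
```

Emit:
arm_command(gripper=[15, 15, 15, 15, 15], dp=[[0, 0, 0], [0, 0, 0], [0, 0, 0], [0, 0, 0], [0, 0, 0]], twist=[0, 0, 0, 0, 0])

```text
time: 24.7
tool_pos: [481.7, -258.1, 96.8]
tcp_rot: [3.141, -0.0, 2.937]
contact_force: [0.2, -0.4, -0.6]
grip_width: 25.4
finger_force: 29.9
```

Emit:
arm_command(gripper=[15, 15, 15, 15, 15], dp=[[0, 0, -0.3], [0, 0, -0.5], [0, 0, -0.4], [0.19, 0, 0], [0.19, 0, 0]], twist=[0, 0, 0, 0, 0])

```text
time: 25.32
tool_pos: [471.9, -256.0, 126.7]
tcp_rot: [3.141, -0.0, 2.937]
contact_force: [-0.0, 0.8, -1.0]
grip_width: 25.2
finger_force: 29.9
```

Emit:
arm_command(gripper=[15, 15, 15, 15, 15], dp=[[0.18, 0, 0], [0.18, 0, 0.01], [0.18, 0, 0.02], [0.18, 0, 0.03], [0, 0, 0]], twist=[0, 0, 0, 0, 0])

```text
time: 25.95
tool_pos: [454.5, -252.4, 125.3]
tcp_rot: [3.141, -0.0, 2.937]
contact_force: [2.5, 1.7, -0.8]
grip_width: 25.5
finger_force: 30.0
```

Emit:
arm_command(gripper=[15, 15, 15, 15, 15], dp=[[0.36, 0, 0.08], [0.35, 0, 0.11], [0.34, 0, 0.14], [0.33, 0, 0.17], [0, 0, 0]], twist=[0, 0, 0, 0, 0])

```text
time: 26.58
tool_pos: [420.0, -245.4, 112.5]
tcp_rot: [3.141, -0.001, 2.936]
contact_force: [1.0, 0.2, 0.4]
grip_width: 25.3
finger_force: 30.0
```

```bash
python3 - <<'E'
from h import *
np.set_printoptions(precision=1,suppress=True,linewidth=150)
C,w=snap("wrist","w9.png"); D,s=snap("side","s9.png"); S,t=snap("scene","t9.png"); print(get_obs()["tool_pos"],get_obs()["contact_force"])
a=cv2.resize(s[220:370,300:440],(400,429),interpolation=cv2.INTER_CUBIC);b=cv2.resize(t[160:310,80:220],(400,429),interpolation=cv2.INTER_CUBIC)
m=np.clip(np.hstack([a,b]).astype(float)*1.8,0,255).astype(np.uint8); cv2.imwrite("pics/m9.png",m[:,:,::-1])
E
```

```text
[ 420.7 -245.6  112.6] [ 0.8 -0.4 -0. ]
```

```bash
python3 - <<'E'
from h import *
np.set_printoptions(precision=1,suppress=True,linewidth=170)
P0=np.array([571,24,0]); Rr=R.from_euler('z',-0.205); sp=Rr.apply([25,10,67.9])+P0; print("model spot",sp)
for n,f in(("scene","t9"),("side","s9")):
    u,v=proj(cam(n),sp)[0]; print(n,u,v); g=cv2.imread(f"pics/{f}.png",0); u,v=int(round(u)),int(round(v))
    print("cols",u-11,"rows",v-9); print(g[v-9:v+10,u-11:u+12])
E
```

```text
model spot [597.5  28.7  67.9]
scene 274.35941900491673 219.8535845548223
cols 263 rows 211
[[112 111 112 112 112 112 112 112 113 112 113 112 114 112 112 108 102  88  82  81  91 108 120]
 [113 113 115 110 110 112 113 112 111 110 114 111 114 112 112 112 106  96  84  80  89 105 121]
 [114 111 111 110 113 110 113 110 113 114 112 110 112 116 110 115 111 104  94  83  85  98 113]
 [112 110 108 111 113 112 110 110 114 109 112 113 112 112 112 113 116 111 101  87  85  93 109]
 [114 110 115 111 112 113 113 111 112 112 111 115 112 113 108 113 113 115 107  93  85  88 101]
 [113 111 111 112 112 113 111 108 112 112 108 113 110 110 112 110 111 114 110 101  87  85  91]
 [113 109 112 113 113 111 112 112 110 108 109 110 105 104 104 107 109 114 113 109  99  87  91]
 [111 113 110 111 113 114 114 108 101  98 103  99  95  93  93  96 110 113 111 111 105  92  89]
 [113 111 115 112 113 113 110 106  89  93 102  99  98  98  89  91 108 112 114 113 110 102  92]
 [110 111 113 109 111 110 112 102  84  89 104 100  96  88  85  95 109 115 114 112 113 106  94]
 [111 111 112 110 113 111 114 105  90  83  93  94  94  93 
[... 1964 characters left out ...]
6 125 130 127 127 128 124 126 125]
 [127 129 127 129 129 128 126 128 128  71  44  43  42  75 127 127 125 124 123 128 125 125 127]
 [125 126 127 126 125 127 127 128 123 127 127 125 128 129 124 123 126 123 122 127 124 128 128]
 [126 127 126 127 129 127 124 129 126 125 127 128 128 129 126 126 124 126 121 125 125 128 126]
 [126 127 125 124 127 124 125 126 128 124 127 126 123 124 126 128 128 125 124 129 127 126 125]
 [124 127 126 121 127 124 124 127 124 123 124 126 126 128 123 125 127 126 124 122 126 125 127]
 [127 126 125 133 127 125 129 124 124 126 125 126 129 121 128 124 123 121 125 128 122 125 127]
 [126 127 128 124 127 126 123 125 127 125 130 125 128 126 124 124 125 123 124 126 125 126 124]]
```

Emit:
arm_command(gripper=[15, 15, 15, 15, 15], dp=[[0.3, 0, -0.52], [0.3, 0, -0.52], [0, 0, -1], [0, 0, -1], [0, 0, -0.5]], twist=[0, 0, 0, 0, 0])

```text
time: 27.35
tool_pos: [406.0, -242.6, 203.1]
tcp_rot: [-3.141, 0.001, 2.937]
contact_force: [-0.1, -1.0, -1.2]
grip_width: 25.1
finger_force: 30.0
```

The dot is at (286.6,196.5) in the side view and (274.7,219.8) in the scene view. Both are within 1 px of the seated-plate model, so the spot is at (597.5, 28.7, 67.9). I'll bring the tip to a point off the spot along the normal.

Emit:
arm_command(gripper=[15, 15, 15, 15, 15], dp=[[-0.1, 0.5, 0], [-0.184, 0.92, 0], [-0.184, 0.92, 0], [-0.184, 0.92, 0], [-0.184, 0.92, 0]], twist=[0, 0, 0, 0, 0])

```text
time: 27.98
tool_pos: [447.6, -142.6, 200.1]
tcp_rot: [3.141, -0.003, 2.937]
contact_force: [-0.1, -0.5, -2.1]
grip_width: 25.5
finger_force: 30.0
```

Emit:
arm_command(gripper=[15, 15, 15, 15, 15], dp=[[-0.184, 0.92, 0], [-0.184, 0.92, 0], [-0.184, 0.92, 0], [-0.184, 0.92, 0], [-0.184, 0.92, 0]], twist=[0, 0, 0, 0, 0])

```text
time: 28.6
tool_pos: [493.3, -34.8, 200.0]
tcp_rot: [3.141, -0.003, 2.937]
contact_force: [-0.1, 0.3, -1.4]
grip_width: 25.5
finger_force: 30.0
```

Emit:
arm_command(gripper=[15, 15, 15, 15, 15], dp=[[-0.184, 0.92, 0], [-0.184, 0.92, 0], [-0.184, 0.92, 0], [-0.1, 0.64, 0.4], [0, 0, 0.4]], twist=[0, 0, 0, 0, 0])

```text
time: 29.22
tool_pos: [526.6, 44.5, 179.6]
tcp_rot: [-3.141, -0.002, 2.939]
contact_force: [-0.4, 0.0, -1.7]
grip_width: 25.2
finger_force: 30.0
```

Emit:
arm_command(gripper=[15, 15, 15, 15, 15], dp=[[0, 0, 0], [0, 0, 0], [0, 0, 0], [0, 0, 0], [0, 0, 0]], twist=[0, 0, 0, 0, 0])

```text
time: 29.85
tool_pos: [527.3, 43.3, 181.5]
tcp_rot: [3.141, 0.0, 2.936]
contact_force: [-0.4, 0.1, -1.6]
grip_width: 25.1
finger_force: 30.0
```

```bash
python3 - <<'E'
from h import *
np.set_printoptions(precision=1,suppress=True,linewidth=170)
o=get_obs(); print(o["tool_pos"],o["contact_force"])
D,s=snap("side","s10.png"); S,t=snap("scene","t10.png"); C,w=snap("wrist","w10.png")
tool=np.array(o["tool_pos"]); Rt=R.from_euler('xyz',o["tcp_rot"]).as_matrix(); tip=tool+Rt@[-62.5,0,70]; print("tip est",tip)
out=[]
for n,c,im in(("side",D,s),("scene",S,t)):
    u,v=proj(c,tip)[0]; print(n,u,v); u0,v0=int(u)-40,int(v)-50; print("crop origin",u0,v0)
    out.append(cv2.resize(im[v0:v0+75,u0:u0+80],(400,375),interpolation=cv2.INTER_CUBIC))
m=np.clip(np.hstack(out).astype(float)*1.6,0,255).astype(np.uint8); cv2.imwrite("pics/m10.png",m[:,:,::-1])
E
```

```text
[527.3  43.3 181.5] [-0.4  0.1 -1.6]
tip est [588.6  30.5 111.5]
side 282.62933960036065 182.6706165726842
crop origin 242 132
scene 273.0948005556142 206.05660317888749
crop origin 233 156
```

View pics/m10.png

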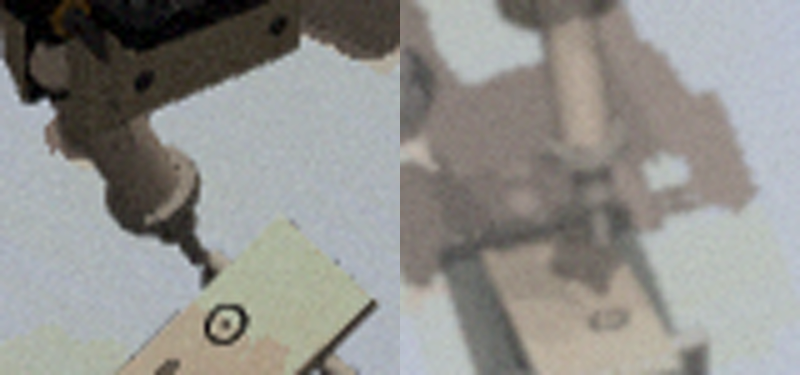

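The side crop shows the tip near (212,282) and collar centre near (163,197). The scene crop shows the tip near (602,241) and collar near (589,153). Triangulating, with a diff against the earlier pictures to locate the tip.

```bash
python3 - <<'E'
from h import *
from scipy.optimize import least_squares
np.set_printoptions(precision=1,suppress=True,linewidth=190)
D=cam("side");S=cam("scene")
def tri(a,b): return least_squares(lambda P:np.r_[proj(D,P)[0]-a,proj(S,P)[0]-b],[590,30,100.])
o=get_obs();tool=np.array(o["tool_pos"]);Rt=R.from_euler('xyz',o["tcp_rot"]).as_matrix()
pts={}
for k,a,b in(("tip",(242+212/5,132+282/5),(233+202/5,156+241/5)),("collar",(242+163/5,132+197/5),(233+189/5,156+153/5))):
    r=tri(np.array(a),np.array(b)); pts[k]=r.x; print(k,a,b,r.x,"res",r.fun,"in tool",Rt.T@(r.x-tool))
d=Rt.T@(pts["collar"]-pts["tip"]); print("axis in tool",d,np.linalg.norm(d),"tilt deg",np.degrees(np.arctan2(d[0],-d[2])),np.degrees(np.arctan2(d[1],-d[2])))
for f,g,u0,v0 in(("s10","s9",274,174),("t10","t9",262,190)):
    A=cv2.imread(f"pics/{f}.png",0).astype(int);B=cv2.imread(f"pics/{g}.png",0).astype(int)
    print(f,u0,v0);print(A[v0:v0+20,u0:u0+22]);print((A-B)[v0:v0+20,u0:u0+22])
E
```

```text
tip (284.4, 188.4) (273.4, 204.2) [584.3  28.  105.1] res [-2.3 -1.7 -2.1  2.6] in tool [-59.   -3.5  76.3]
collar (274.6, 171.4) (270.8, 186.6) [566.6  34.7 153. ] res [-0.9 -0.7 -0.8  1. ] in tool [-40.3  -0.5  28.4]
axis in tool [ 18.7   3.  -48. ] 51.56662140351835 tilt deg 21.27142019303888 3.5633628235149644
s10 274 174
[[ 81  79  58  28  34  29  47 105 108 111 110 110 108 111 105 109 109 113 112 109 112 112]
 [ 73  56  30  34  27  23  42  81 113 110 109 112 109 111 110 113 112 109 110 113 110 106]
 [ 28  29  29  30  25  32  41  83 109 109 109 113 111 111 107 111 109 108 110 109 111 111]
 [ 23  25  32  26  26  27  42  94 109 109 107 111 111 111 109 110 110 107 109 110 112 109]
 [ 27  17  27  26  30  32  49 103 112 110 111 114 111 109 112 111 111 108 107 111 112 108]
 [ 31  21  24  26  30  25  31  77 113 113 115 115 111 113 109 108 108 108 107 110 110 110]
 [ 71  50  47  49  27  27  32  47 108 111 110 110 108 114 112 109 109 112 108 105 107 110]
 [108 108 110 108  35  29  29  34  75 103 107 106 107 113 112 110 111 112 106 104 112 110]
 [109 107 110 112  74  35  27  27  39  62 10
[... 6263 characters left out ...]
3 -47 -55 -49 -34 -28 -32 -26 -24 -18 -13 -14 -25 -23 -18 -17]
 [-42 -39 -44 -47 -55 -53 -53 -51 -56 -47 -40 -30 -29 -27 -21 -11 -11 -11  -9 -13  -9  -9]
 [-41 -40 -45 -48 -51 -56 -50 -48 -53 -46 -39 -32 -34 -33 -19 -15  -6  -9  -7  -7  -7  -6]
 [-25 -32 -41 -46 -49 -44 -50 -48 -52 -46 -47 -46 -43 -40 -26 -15 -11  -7  -6  -3  -4  -5]
 [-21 -28 -40 -44 -47 -47 -47 -44 -45 -46 -53 -49 -48 -39 -32 -19 -10 -10  -7  -6  -4  -3]
 [-24 -31 -41 -45 -45 -44 -42 -42 -44 -42 -43 -46 -47 -43 -38 -28 -11 -10  -6  -9  -4  -3]
 [-29 -38 -46 -48 -48 -45 -48 -44 -46 -46 -47 -42 -46 -41 -38 -26 -15  -9  -7  -7  -8  -2]
 [-32 -40 -50 -49 -47 -53 -46 -43 -49 -51 -45 -45 -45 -38 -34 -19  -9  -8 -10  -9  -6  -6]]
```

```bash
python3 - <<'E'
from h import *
from scipy.optimize import least_squares
np.set_printoptions(precision=2,suppress=True,linewidth=150)
D=cam("side");S=cam("scene")
a=np.array([281.5,184.6]);b=np.array([272.9,204.9])
r=least_squares(lambda P:np.r_[proj(D,P)[0]-a,proj(S,P)[0]-b],[590,30,100.])
o=get_obs();tool=np.array(o["tool_pos"]);Rt=R.from_euler('xyz',o["tcp_rot"]).as_matrix();tip=r.x
print("tip",tip,r.fun,"in tool",Rt.T@(tip-tool))
for th in(20,25,28,30,32,35):
    t=np.radians(th); ax=Rt@[np.sin(t),0,-np.cos(t)]
    q=[tip+ax*l for l in(0,25,46,95)]
    f=lambda c:(lambda p:np.r_[(p[1:]-p[0]).ravel(),[(p[1]-p[0])[0]/(p[1]-p[0])[1],(p[3]-p[0])[0]/(p[3]-p[0])[1]]])(proj(c,np.array(q)))
    print(th,"side",f(D),"scene",f(S))
# handle edges in the side picture: gauge rows above collar, diff mask
A=cv2.imread("pics/s10.png",0).astype(int);B=cv2.imread("pics/s9.png",0).astype(int)
for v in range(152,182,2): print(v,''.join('#' if x<-60 else '.' for x in (A-B)[v,250:300]))
A=cv2.imread("pics/t10.png",0).astype(int)
for v in range(158,206,3): print(v,A[v,258:286])
E
```

```text
tip [584.73  31.1  109.22] [-0.39 -0.29 -0.35  0.43] in tool [-58.76  -0.36  72.18]
20 side [ -3.34  -7.41  -6.25 -13.86 -13.4  -29.73   0.45   0.45] scene [ -1.15  -8.97  -2.13 -16.68  -4.52 -35.33   0.13   0.13]
25 side [ -4.18  -6.72  -7.82 -12.57 -16.78 -26.98   0.62   0.62] scene [ -1.39  -9.44  -2.57 -17.53  -5.43 -37.02   0.15   0.15]
28 side [ -4.67  -6.28  -8.73 -11.74 -18.74 -25.21   0.74   0.74] scene [ -1.52  -9.69  -2.83 -17.98  -5.96 -37.88   0.16   0.16]
30 side [ -4.99  -5.98  -9.33 -11.18 -20.02 -24.     0.83   0.83] scene [ -1.61  -9.84  -2.99 -18.25  -6.3  -38.4    0.16   0.16]
32 side [ -5.3   -5.66  -9.91 -10.59 -21.28 -22.75   0.94   0.94] scene [ -1.7   -9.98  -3.15 -18.49  -6.62 -38.86   0.17   0.17]
35 side [ -5.75  -5.18 -10.76  -9.7  -23.11 -20.82   1.11   1.11] scene [ -1.83 -10.16  -3.38 -18.81  -7.1  -39.45   0.18   0.18]
152 ..#...................####........................
154 ..................................................
156 ..................................................
158 ..................................................
160 ............
[... 1664 characters left out ...]
 80 78 83 88 87 86 87 83 90 90 94 93 91 89 86 81 74 71 79 79 78 78 83 81 87]
188 [ 79  74  74  70  67  66  67  72  77  79  79  83  85  84  88  80  84  80  82  82  79  80  80  88 103 100 101 113]
191 [ 79  73  73  74  76  73  75  73  70  61  55  56  59  60  62  58  60  73  85  89  87  87  82  90 103 113 117 116]
194 [85 80 79 74 72 73 76 74 73 67 64 68 77 81 84 83 78 77 80 83 88 89 88 87 90 93 91 91]
197 [86 87 80 76 72 73 65 63 65 64 63 62 66 69 68 66 58 60 59 64 72 84 88 90 85 82 82 85]
200 [64 66 71 70 65 62 58 56 59 56 55 55 57 70 79 80 71 57 57 55 57 73 83 89 87 84 83 98]
203 [ 54  58  60  64  61  66  67  63  57  58  58  61  59  66  74  80  74  63  61  70  73  76  91 104 111 113 116 118]
```

```bash
python3 - <<'E'
from h import *
np.set_printoptions(precision=1,suppress=True,linewidth=150)
A=cv2.imread("pics/s10.png",0)
print("side cols 248-291")
for v in range(152,187): print(v,''.join('0123456789abcdefghijk'[x//8] for x in A[v,248:292]))
o=get_obs();tool=np.array(o["tool_pos"]);Rt=R.from_euler('xyz',o["tcp_rot"]).as_matrix();C=cam("wrist")
print("wrist tip",proj(C,tool+Rt@[-58.8,-.4,72.2]))
for th in(22,26,30):
    t=np.radians(th); f=lambda l,y:tool+Rt@(np.array([-58.8,-.4,72.2])+l*np.array([np.sin(t),0,-np.cos(t)])+[0,y,0])
    print(th,"collar -y,0,+y",proj(C,np.array([f(50,-19),f(50,0),f(50,19)])).ravel(),"nose end",proj(C,f(28,0)), "handle foot +-13",proj(C,np.array([f(58,-13),f(58,13)])).ravel())
W=cv2.imread("pics/w10.png",0)
print("wrist cols 225-325 step 2")
for v in range(150,275,4): print(v,''.join('0123456789abcdefghijklmnopqrstuv'[x//8] for x in W[v,225:326:2]))
E
```

```text
side cols 248-291
152 48dd4334443334432343334444569adedddeddedddde
153 eded94443334443332444434569deddddddddddddded
154 eeded73433434443434443569eeddddeddedddddddde
155 deddd5333433443434444677deddddddeddddededddd
156 eddd85343344444434246778ddddddeddddedeeedded
157 ddd886433333443333546678cdddddddddeddddddded
158 eed8864333334344545557779dedddedeeddddededed
159 ddd8885433334445544446677aeddddddddedddddded
160 ddd98864333344444445466777ddcdddddeeddddeddd
161 eedd88654443344433554566779bbcdeddddddeddddd
162 eddd9d9655433444444445666788aacdddeddddddddd
163 deeeddd777764444444455566787aa9bdeddddddddde
164 ddddeddecddc833444444555567799a99dddddedddde
165 dededdddedcdc63444444555667786aa9cddddeedede
166 ddddeddddddddb4434444455566789aaa9eddddedded
167 deddeeddddeedd84444444555566789a96dedddeddde
168 eeddddddddddddd734444454456677aa96cdeddddddd
169 eeddddddedddded6433445455556689976deddddeddd
170 dddddeddddddddd54334455454467aaa45deddddeddd
171 ddedddddedddddd54334444455568aa657eddedddedd
172 eddddddddeddddd5334344445467aa8449edeededddd
173 eeddddedddddedd834344444468aa8446dddddddeddd
174 
[... 2148 characters left out ...]
feeeeeeeehllllheeeeeeeimnnmn
230 ddillllkjjjjjjkjkjkjkllkgeeeeeeglmlmlieeeeeeehmnnnn
234 deimlmlllllkkkkjjjjklllllieeeglmlllllieeeeeffimmmmn
238 dejlmlllllmllkkjjjjllllllfeeekmmmmmllieeeeeeeimnnmn
242 ddjlllllllllllljjjjjkllllgeeeimlmmmmlieeeeeeeimmnmm
246 edkllllllllllmllkjjjkklllieefhlllmlmlieeeeeeeimnnnn
250 dekllllllllllmmllkjjjllllljgillmmllmlieeeefffjnnnnn
254 9bklllllklllmmllllklllmlllllmlmmmmmmmh9aba99aejnnnn
258 7bkjfa888fgilllllmmllllmlllmmmmmmmmmmh87767779ejmnn
262 77777777610bkmmlllljgdbaaaaaabcgklmmmic820577777789
266 77777777411aklmlicaaaaa99999aaaaacfklid910377787777
270 777777761018kligb96569bbbbbbaa956accche701167777777
274 777777751008jggb8abccccccdccccccb968ghe700047777777
```

```bash
python3 - <<'E'
from h import *
np.set_printoptions(precision=1,suppress=True,linewidth=150)
W=cv2.imread("pics/w10.png",0)
for v in range(258,346,2): print(v,''.join('0123456789abcdefghijklmnopqrstuv'[x//8] for x in W[v,236:318]))
o=get_obs();tool=np.array(o["tool_pos"]);Rt=R.from_euler('xyz',o["tcp_rot"]).as_matrix();C=cam("wrist")
for th in(22,24,26,28,30,32):
    t=np.radians(th); ax=np.array([np.sin(t),0,-np.cos(t)]); e=np.array([np.cos(t),0,np.sin(t)])
    P=lambda l,x:proj(C,tool+Rt@(np.array([-58.8,-.4,72.2])+l*ax+x*e))[0,1]
    print(th,"collar top face +x,-x edge v",P(58,19),P(58,-19),"handle top end +x,-x",P(145,13),P(145,-13))
E
```

```text
258 987878cfgghikllllllllllmlmllllmlllmmmlllllmmmmlmmmmmmmlmmmmmmmkha887777677777789be
260 77777753214bhllllllllllllllllllllkkigfeeeghijkkkllllmmmmmmmmmmlha76521113577777777
262 87777631104bhklmlmmlllllllkjigfdbbaaaaaaaaaaaaabccdgikllmmmmmmliecb832102567777777
264 77777531014bhllllllllllkifcaaaaaaaaaaaaaaaaaaaaaaaabcdfiklmlmllifdc941102467877777
266 77776411114ahklllmlllifcbaaaaaaaaa99999999999aaaaaaaaabcdfikllliedc941101357777778
268 777753110128fkllmlljfbaaaaa99876667665555445555678999abccccdgijifec830111247787777
270 777651000128fklljihgeba986555689bbbbbbbbbbbbaaaa9975568abcccccehfec730010136777777
272 777631101138fkljggggeb75679abbccccccccccccccccccccbb976568bccceeddc830100024778778
274 777521101028fjjgggeb889abbccccccccccccddcccccccccccccbb98668cghhgeb730000014677787
276 776410110128ehgfda9abbcccccccdccccccddccdccdcccccdccccccbba98aehigc720001012577777
278 7753011111159dc978accccccccdcdccccccdcddcccccccdccccccdcccccba9aehf821110112477778
280 7751110000137978abccccccdccdccccccdcccccdccddcccccccdddccdccccb88bd831010001467777
282 763111010001369bccccccccccdcccdccdccdddcdddccdcdcccd
[... 2784 characters left out ...]
5177416588537 handle top end +x,-x 291.4539510724652 360.688077205649
24 collar top face +x,-x edge v 259.5113053709315 322.56255957132777 handle top end +x,-x 278.0855406662127 347.3075090449567
26 collar top face +x,-x edge v 256.2307552546858 319.3013004889871 handle top end +x,-x 264.9144642107667 333.7929598191013
28 collar top face +x,-x edge v 253.01752107726958 315.97472842294013 handle top end +x,-x 251.9979962693435 320.2111172044897
30 collar top face +x,-x edge v 249.87733141774567 312.589834831783 handle top end +x,-x 239.38929478601145 306.6286312053571
32 collar top face +x,-x edge v 246.8155752914437 309.1538400789276 handle top end +x,-x 227.13689673470748 293.11118567430583
```

The wrist picture shows the handle's end face (about 66 px wide) with its upper edge at row 269. That puts the gauge's tilt at about 25.5°, so it is still 4–5° short of square. There is time to go back along the same path and add the missing tilt at the hole rim.

Emit:
arm_command(gripper=[15, 15, 15, 15, 15], dp=[[0, 0, -0.8], [0.185, -0.937, 0], [0.185, -0.937, 0], [0.185, -0.937, 0], [0.185, -0.937, 0]], twist=[0, 0, 0, 0, 0])

```text
time: 30.62
tool_pos: [489.7, -45.2, 201.4]
tcp_rot: [3.142, 0.0, 2.937]
contact_force: [0.2, 0.2, -0.9]
grip_width: 25.2
finger_force: 30.0
```

Emit:
arm_command(gripper=[15, 15, 15, 15, 15], dp=[[0.185, -0.937, 0], [0.185, -0.937, 0], [0.185, -0.937, 0], [0.185, -0.937, 0], [0.185, -0.937, 0]], twist=[0, 0, 0, 0, 0])

```text
time: 31.25
tool_pos: [443.3, -155.2, 201.4]
tcp_rot: [-3.142, 0.0, 2.937]
contact_force: [0.7, 0.2, -1.1]
grip_width: 25.5
finger_force: 30.0
```

Emit:
arm_command(gripper=[15, 15, 15, 15, 15], dp=[[0.185, -0.937, 0], [0.185, -0.937, 0], [0.185, -0.937, 0], [0.185, -0.937, 0], [0, 0, 0]], twist=[0, 0, 0, 0, 0])

```text
time: 31.88
tool_pos: [406.0, -243.5, 201.3]
tcp_rot: [-3.141, 0.0, 2.934]
contact_force: [-0.1, 0.3, -2.4]
grip_width: 25.0
finger_force: 30.0
```

Emit:
arm_command(gripper=[15, 15, 15, 15, 15], dp=[[0, 0, 0.8], [0, 0, 0.8], [0, 0, 0.6], [0, 0, 0.3], [0, 0, 0]], twist=[0, 0, 0, 0, 0])

```text
time: 32.5
tool_pos: [406.5, -242.0, 138.6]
tcp_rot: [3.141, -0.001, 2.937]
contact_force: [-0.5, 0.0, -0.9]
grip_width: 25.3
finger_force: 30.0
```

Emit:
arm_command(gripper=[15, 15, 15, 15, 15], dp=[[-0.3, 0, 0.52], [-0.3, 0, 0.52], [0, 0, 0], [0.19, 0, 0.09], [0.19, 0, 0.1]], twist=[0, 0, 0, 0, 0])

```text
time: 33.12
tool_pos: [412.3, -243.9, 108.4]
tcp_rot: [-3.141, 0.002, 2.937]
contact_force: [4.1, -0.5, -0.9]
grip_width: 25.1
finger_force: 30.0
```

Emit:
arm_command(gripper=[15, 15, 15, 15, 15], dp=[[0, 0, 0], [0, 0, 0], [0.3, 0, -0.52], [0.3, 0, -0.52], [0, 0, 0]], twist=[0, 0, 0, 0, 0])

```text
time: 33.75
tool_pos: [396.3, -240.6, 135.2]
tcp_rot: [-3.141, 0.0, 2.936]
contact_force: [0.0, -0.1, -1.3]
grip_width: 25.3
finger_force: 30.0
```

```bash
python3 - <<'E'
from h import *
C,w=snap("wrist","w11.png"); W=cv2.cvtColor(w,cv2.COLOR_RGB2GRAY)
print(get_obs()["tool_pos"])
for v in range(226,318,4): print(v,''.join('0123456789abcdefghijklmnopqrstuv'[x//8] for x in W[v,236:318:2]))
E
```

```text
[ 396.47146111 -240.50782231  134.58249783]
226 nnnnnnnnnnnnnnnlfggggggggggfhjmnnnnjigggk
230 nnnnnnnnnnnnnnnnolffffedddccdccccdfgggggj
234 nnnmljffdcccddddccccccccccccccccccccdfffg
238 dccccccccccccccccdcccccccccbba977643217fh
242 ccdcccdccccccbbb97654311000001010000012cj
246 db87653221110110100001000101010100000007g
250 0001011101000001011110100000010000011002c
254 01011011000010101000000011100000110011017
258 78861101001000010001101000000011001048877
262 88740100000000001110000000000000101027888
266 88721000000100011221001001000001010116888
270 885101110000148bccdcccccca634544441114788
274 87301013259bccddddddddddddccb844441012788
278 851100347cdddddddddddddddddddcca431001488
282 7411115adddddddddddddddddddddddcb51001378
286 720128cddddddddddddddddddddddddddc6110168
290 51014bddddddddddddddddddddddddddddc711148
294 31007cddddddddddddddddddddddddddddc910127
298 2012adddddddddddddddddddddddddddddda20115
302 1013bddddddddddddddddddddddddddddddb31103
306 11128cdddddddddddeddddeddddddddddddb41111
310 10004bddddddddddddddddddddddddddddc510101
314 23322355554445454554444454455445554222222
```

Emit:
arm_command(gripper=[15, 15, 15, 15, 15], dp=[[0, 0, -0.9], [0, 0, -0.9], [0, 0, -0.9], [-0.182, 0.938, 0], [-0.182, 0.938, 0]], twist=[0, 0, 0, 0, 0])

```text
time: 34.42
tool_pos: [415.2, -196.0, 201.3]
tcp_rot: [3.141, -0.001, 2.936]
contact_force: [0.5, -0.1, -1.3]
grip_width: 25.5
finger_force: 30.0
```

Emit:
arm_command(gripper=[15, 15, 15, 15, 15], dp=[[-0.182, 0.938, 0], [-0.182, 0.938, 0], [-0.182, 0.938, 0], [-0.182, 0.938, 0], [-0.182, 0.938, 0]], twist=[0, 0, 0, 0, 0])

```text
time: 35.05
tool_pos: [461.3, -85.5, 201.0]
tcp_rot: [3.142, -0.002, 2.937]
contact_force: [-1.1, -0.0, -2.1]
grip_width: 25.2
finger_force: 30.0
```

Emit:
arm_command(gripper=[15, 15, 15, 15, 15], dp=[[-0.182, 0.938, 0], [-0.182, 0.938, 0], [-0.182, 0.938, 0], [-0.182, 0.938, 0], [-0.182, 0.938, 0]], twist=[0, 0, 0, 0, 0])

```text
time: 35.67
tool_pos: [507.5, 24.5, 200.9]
tcp_rot: [-3.141, -0.002, 2.937]
contact_force: [1.3, -0.6, -2.2]
grip_width: 25.8
finger_force: 30.0
```

Emit:
arm_command(gripper=[15, 15, 15, 15, 15], dp=[[-0.182, 0.938, 0], [0, 0, 0.6], [0, 0, 0.5], [0, 0, 0.3], [0, 0, 0]], twist=[0, 0, 0, 0, 0])

```text
time: 36.3
tool_pos: [516.4, 45.3, 165.8]
tcp_rot: [-3.141, -0.002, 2.936]
contact_force: [0.5, 0.8, -0.8]
grip_width: 25.6
finger_force: 30.0
```

```bash
python3 - <<'E'
from h import *
np.set_printoptions(precision=1,suppress=True,linewidth=190)
D,s=snap("side","s12.png"); S,t=snap("scene","t12.png"); o=get_obs();tool=np.array(o["tool_pos"]);Rt=R.from_euler('xyz',o["tcp_rot"]).as_matrix()
print(tool,o["contact_force"]); tip=tool+Rt@[-68,-.4,67.4]; print("tip est",tip)
A=cv2.cvtColor(s,cv2.COLOR_RGB2GRAY).astype(int);B=cv2.imread("pics/s9.png",0).astype(int)
u,v=proj(D,tip)[0].round().astype(int); print("side pred",proj(D,tip)); print(u-12,v-16)
print((A-B)[v-16:v+8,u-12:u+11])
T=cv2.cvtColor(t,cv2.COLOR_RGB2GRAY); u,v=proj(S,tip)[0].round().astype(int); print("scene pred",proj(S,tip)); print(u-10,v-12); print(T[v-12:v+9,u-10:u+11])
E
```

```text
[517.2  45.4 166.8] [-0.1  0.2 -1.4]
tip est [583.7  31.2  99.4]
side pred [[280.7 188.2]]
269 172
[[ -75  -77  -69  -65  -58  -56  -50  -52  -53  -73  -23  -19  -21  -19  -16  -14  -19  -21  -16  -20  -21  -22  -20]
 [ -85  -73  -70  -69  -68  -54  -48  -51  -54  -73  -52  -20  -21  -18  -21  -17  -20  -14  -19  -21  -15  -16  -16]
 [ -86  -76  -79  -71  -68  -58  -45  -51  -50  -85  -62  -16  -16  -17  -17  -18  -15  -21  -21  -18  -17  -20  -17]
 [ -91  -84  -80  -76  -74  -64  -52  -51  -47  -86  -55  -19  -16  -17  -19  -16  -16  -15  -18  -18  -21  -20  -21]
 [ -91  -88  -89  -78  -74  -67  -50  -52  -56  -81  -54  -17  -13  -18  -24  -12  -19  -24  -21  -14  -20  -16  -24]
 [ -90  -86  -85  -83  -76  -56  -51  -53  -89  -82  -60  -16  -18  -20  -20  -20  -20  -18  -16  -22  -17  -20  -19]
 [ -91  -93  -85  -75  -58  -49  -50  -67  -94  -81  -45  -14  -20  -22  -20  -15  -20  -14  -21  -19  -21  -20  -16]
 [ -92  -89  -79  -67  -49  -51  -55  -95  -87  -89  -23  -16  -16  -15  -18  -16  -13  -17  -19  -17  -20  -20  -15]
 [ -92 -100  -66  -60  -48  -64  -94  -96  -86  -89  -50 
[... 2994 characters left out ...]
99]
 [ 68  62  61  65  62  68  69  69  69  66  68  66  68  73  79  90  83  78  77  78  95]
 [ 82  67  60  61  64  60  66  69  70  69  67  69  68  80  94 100  94  79  75  80  86]
 [ 86  81  67  66  68  68  67  69  69  65  69  69  74  85  97 102  94  87  75  73  78]
 [ 91  85  80  80  82  82  77  72  70  69  67  74  82  95 100 101 101  92  81  77  75]
 [ 91  89  89  91  88  92  94  89  77  69  70  77  90  98 101 106  99  97  90  79  78]
 [ 92  93  89  92  93  92  99  98  87  77  71  75  88  97 101 104 103  98  96  84  74]
 [ 94  91  91  91  91  96  98  97  97  87  72  74  90  99 106 100 106 104  99  94  80]
 [100  99  97  95  92  93  93  95  98  92  82  85  96 100 103 103 105 106 104  99  88]]
```

```bash
python3 - <<'E'
from h import *
from scipy.optimize import least_squares
np.set_printoptions(precision=2,suppress=True,linewidth=150)
D=cam("side");S=cam("scene")
o=get_obs();tool=np.array(o["tool_pos"]);Rt=R.from_euler('xyz',o["tcp_rot"]).as_matrix()
def tri(a,b): r=least_squares(lambda P:np.r_[proj(D,P)[0]-a,proj(S,P)[0]-b],[590,30,100.]); return r.x,r.fun
tip,f=tri(np.array([280.3,189.6]),np.array([273.0,206.9])); tt=Rt.T@(tip-tool)
spot,f2=tri(np.array([286.6,196.5]),np.array([274.7,219.8]))
print("tool",tool,"tip",tip,f,"in tool",tt,"spot",spot,f2)
for h in(45,52,58): print(h,np.degrees(np.arctan2(-tt[0],tt[2]+h)))
n=R.from_euler('z',-0.205).apply([-.5,0,.866]); d=Rt.T@(spot-tip); nt=Rt.T@n
print("tip->spot in tool",d,"normal",nt,"gap",-d@nt,"lateral",d-(d@nt)*nt)
C,w=snap("wrist","w12.png"); W=cv2.cvtColor(w,cv2.COLOR_RGB2GRAY)
for v in range(240,314,4): print(v,''.join('0123456789abcdefghijklmnopqrstuv'[x//8] for x in W[v,236:318:2]))
for x,z in((tt[0],tt[2]),(-68,67.4)):
  for th in(26,28,30,32):
    t=np.radians(th); ax=np.array([np.sin(t),0,-np.cos(t)]); e=np.array([np.cos(t),0,np.sin(t)])
    print(x,z,th,proj(cam("wrist"),tool+Rt@(np.array([x,-.4,z])+145*ax-13*e*-1))[0,1])
E
```

```text
tool [517.18  45.43 166.77] tip [582.29  32.22  96.91] [-0.51 -0.38 -0.46  0.56] in tool [-66.41   0.35  69.89] spot [598.84  28.39  69.11] [-0.22 -0.16 -0.2   0.23]
45 30.028531969862907
52 28.58239460477506
58 27.440973141604758
tip->spot in tool [-16.97  -0.37  27.8 ] normal [ 0.5  -0.   -0.87] gap 32.55942050863082 lateral [-0.7  -0.37 -0.4 ]
240 mkkjjjjkkkkkkkkklgeeeeeefffjmmmmheeeeeeeh
244 mmlllkkkkkkkkkjkllifeeffegjmmmmmhfffffefh
248 mmlmmmlkkkkkkkkmmmlkfeeeimmmmmmlhfefffffi
252 mmmmmmmkkkkkkjlmmllgeeehmmmmmmmlhfffeeefi
256 kgcglmmmmmkkjkkklmmjeeeflmmmmmmmhffgdacei
260 787525hmmllkkkjjkmljeefflmmmmmmmie5147877
264 777214hmmmmmkkkkklkeeeehmmmmmmmmie4127777
268 876103fmmmmmljhdcba8888afilmmmmmh92115778
272 774113gmmlib9bccccccccccccb9bimmh72012787
276 862012flgaccccccccccccccccccccbgh71011577
280 85110199bccccccccccccccccccccccb882101477
284 7300039ccccccccccccccccdccccdcccc92111267
288 51112acccccccdcdccccccdccccccccccca311147
292 40105bccccccccccddcdcdcdddcccdccccc800127
296 21128cccccccdddcccdccccdccccccdcccc911005
300 1003acccccccdcccddddcdccdddddddcccca20104
304 1102acdcddcccddddccddcdcdccdcddcdccb40112
308 01006ccccdddccddddcddddcddcddcdddcc811000
312 010028bccccccccccccccccccccccccccb9301101
-66.40683886108975 69.88785659452954 26 284.8040456741259
-66.40683886108975 69.88785659452954 28 271.7378974672689
-66.40683886108975 69.88785659452954 30 258.9588373990771
-66.40683886108975 69.88785659452954 32 246.51673149987545
-68 67.4 26 291.6154931707975
-68 67.4 28 278.32298089117836
-68 67.4 30 265.31779159066576
-68 67.4 32 252.65125146632064
```

The tilt is now about 29°, with a gap of about 32.5 mm along the normal and lateral error under 1 mm. Advancing along the normal.

Emit:
arm_command(gripper=[15, 15, 15, 15, 15], dp=[[-0.24, -0.01, 0.4], [-0.22, 0, 0.37], [-0.12, 0, 0.2], [0, 0, 0], [0, 0, 0]], twist=[0, 0, 0, 0, 0])

```text
time: 37.08
tool_pos: [531.3, 42.7, 142.4]
tcp_rot: [3.141, 0.0, 2.937]
contact_force: [-0.2, -0.1, -1.5]
grip_width: 25.5
finger_force: 30.0
```

```bash
cat > f.py <<'E'
from h import *
np.set_printoptions(precision=2,suppress=True,linewidth=150)
D=cam("side");S=cam("scene"); F=[]
for i in range(8):
    im=capture("side" if i<7 else "scene"); o=get_obs(); F.append(o["contact_force"])
    if i==6: s=im
    if i==7: t=im
F=np.array(F); tool=np.array(o["tool_pos"]);Rt=R.from_euler('xyz',o["tcp_rot"]).as_matrix()
n=R.from_euler('z',-0.205).apply([-.5,0,.866])
print(o["time"],"tool",tool,"F",F.mean(0),F.std(0),"along n",F.mean(0)@n, o["grip_width"],o["finger_force"])
import sys
tip=tool+Rt@[-66.4,.35,69.9]; print("tip if free",tip)
cv2.imwrite(f"pics/{sys.argv[1]}s.png",s[:,:,::-1]);cv2.imwrite(f"pics/{sys.argv[1]}t.png",t[:,:,::-1])
G=cv2.cvtColor(s,cv2.COLOR_RGB2GRAY)
print("cols 272-300, rows 180-204")
for v in range(178,206): print(v,''.join('0123456789abcdefghijklmnopqrstuv'[x//8] for x in G[v,266:304]))
E
python3 f.py a
```

```text
37.475 tool [531.22  42.67 142.45] F [ 0.42  0.03 -1.63] [0.41 0.39 0.38] along n -1.6141275812631375 25.671410431800147 29.996532797813416
tip if free [596.32  29.51  72.57]
cols 272-300, rows 180-204
178 44445555667789aaaa6deeeeeeeedddeddddee
179 445455555667888aaa6aeeddeeeededdeedede
180 444444455566779a9a6aedeeeddedddddedded
181 944444554556778aaa69eeeeeededddeeddedd
182 d63444445555678aa968ceeeddddeddedeedde
183 d6434445455667a9965adcdedededdeddeeede
184 d7444444545569aa9559cddeedededdeddeeee
185 d6444344445669a95569bddeeddeedeeddddee
186 e954444454488a954567cddedddddddddddede
187 ed93344444589943346aedddedddeeeddedeee
188 eed54444348773333459ddddeeddededdddddd
189 eeeb544437543333344beeeeddedeedededeed
190 eeeeb743334442223338ddeeeddddeddeedddd
191 eedeedb77799844343358dddddddeddddddeed
192 eeeeeeeeedeeeb8874335accdddddddedddddd
193 deeeeeeeeeedddcdc83345349dddddeddddddd
194 eeeeeeeeeedbdccccc4345a82ddddddddddddd
195 eedeeeeeedbdccdcc83556dd26eddddddddddd
196 eeedddeeeadcdcccc26746dd37dddddddddddd
197 eeeeeeddaddccccdb17546db3adedddddddddd
198 eeeddedbddcccccc70656bc56cdddddddddddd
199 eeeeddbccccddcc77413ab55ccccdcccdddddd
200 deeedbcccccbcb776763347dccddccccdddddd
201 ddedcdcdccb7c7776abbbdddcccddcccccdddd
202 eedbccbccb7677766abbcccccccccccdcddddd
203 ed8c7c7777776765aaacccccccccccdcdccedd
204 d976777777767547aaaccccccccccccccdddd9
205 977767777777656a9aaccccccdccdcdcccdd94
```

Emit:
arm_command(gripper=[15, 15, 15, 15, 15], dp=[[-0.06, 0, 0.104], [-0.06, 0, 0.104], [0, 0, 0], [0, 0, 0], [0, 0, 0]], twist=[0, 0, 0, 0, 0])

```text
time: 38.1
tool_pos: [534.1, 42.1, 137.2]
tcp_rot: [3.142, 0.0, 2.937]
contact_force: [-0.4, 0.2, -1.0]
grip_width: 25.3
finger_force: 30.0
```

```bash
python3 f.py b
```

```text
38.5 tool [534.14  42.05 137.14] F [-0.36  0.38 -0.61] [0.5  0.34 0.46] along n -0.3110169907403131 25.39726499914403 29.997024536132812
tip if free [599.23  28.89  67.25]
cols 272-300, rows 180-204
178 4444555566788899aaaadeeeeeeededddedeee
179 4444454556677889aa96ddeeeeeeddedddddee
180 44444454556778989aa8aeeeeeeddddededded
181 95444545555677887a98aeeeeeeddeedeedded
182 e954445555556778aaa68eedeedddededeeede
183 ee84444555556668aaa58deedeeedeedeededd
184 ee84344444555568a9959dceededeeeedeedde
185 ee9444444455557aa965adddddeedeedddedee
186 ee9444444445468aa856cdddedddeeeedeeedd
187 ee9434444444789a8345adeeedddedededeedd
188 eee743444445889834458dddededeeeeeedeed
189 edeb54433458896334358eddeedddddedddded
190 eeee94444487543343348edddededddddeeedd
191 eeeee8534553333334449dddedddddeeddeded
192 eeeeeeb74446573233345adcdddddeedddddde
193 eeeeeeeeb9aded65663345449ddddddedddddd
194 eeeedeeeeedbdcccdc2333571ddddddddddded
195 eeeeeeeeedbccdddc833336c36dddddddddddd
196 eeeeeeeedbddcccdc354339c26dedddddddddd
197 edeeeeedbdccddccc17535cc3adddddddddddd
198 eeeeeedbdcdcccccc1756bc55cdceddcdddddd
199 dddeedbccdccc7c77313ab54dcccdccccddded
200 deeddbcddcd767677763347ccccdccdcdcccdd
201 deddbcbcc7c777645ababccdcccdccdcccccdd
202 edda8777767776655abaccccccdccccccdcded
203 dd887777766665555aaabccdddccccccccdddd
204 d8667767777654556aaabcccccccccdccccdd9
205 8777776777555556aaaaccccccccdcccdccd95
```

Emit:
arm_command(gripper=[15, 15, 15, 15, 15], dp=[[-0.03, 0, 0.05], [-0.025, 0, 0.045], [0, 0, 0], [0, 0, 0], [0, 0, 0]], twist=[0, 0, 0, 0, 0])

```text
time: 39.12
tool_pos: [535.5, 41.8, 134.8]
tcp_rot: [3.141, 0.0, 2.937]
contact_force: [-1.1, -0.1, 0.1]
grip_width: 25.3
finger_force: 30.0
```

```bash
python3 f.py c; python3 - <<'E'
import cv2,numpy as np
np.set_printoptions(linewidth=150)
T=cv2.imread("pics/ct.png",0); print("scene cols 262-286")
for v in range(196,228): print(v,T[v,262:287])
E
```

```text
39.525 tool [535.5   41.79 134.77] F [-0.46  0.27 -0.13] [0.32 0.39 0.53] along n 0.14666347765109705 25.86079805208286 29.997932016849518
tip if free [600.59  28.62  64.87]
cols 272-300, rows 180-204
178 4444444556777899aaaaeeeeeeeeeedeedeedd
179 4444555556677889aaaadeeeeeeeedddeeedde
180 44445455556678899aaaaedeeeededdedededd
181 95454455555667788aaa7edddedeedeeeeeedd
182 e9444444545667789aaa6cedeeedeeeeddddee
183 ee9444445555567799aa6bdededdeedeeeeeee
184 eee64444445456679aa76bcddddddeddddeded
185 ded5344444555566aa956edeeddedeedddeddd
186 eee4443444555558aa757deeeedeeeeddeedde
187 eee644444445566aa8449ddeeeeddeeddededd
188 eee94444444548aa95447ddddedddeedeeeeed
189 eeee4444444458a844446ceeddeededddededd
190 eeed94444344776343346cededdddddeededdd
191 eedee9434488533333345ddeddddddeddddded
192 deeeee9553433333333359cddddddeedddedde
193 eeededeeb7767964443345349eddeeddeddddd
194 eeeedeedeedbdcca872334572dedeedddddedd
195 edeeeeeeedbcccccc833346d26dddedddeedde
196 eeeeedeedbdddcccc254337c36dddddddedddd
197 eeeeeeedbdcccddcb07545cb3accdddddddddd
198 edeeeedbdcdcbccc71647bc55ddccddccde
[... 2865 characters left out ...]
 82  83  83  84  82  86  98 105 109 110 112 113 113 109  98  87]
222 [101 101 101 102 102 102 103 105 102  98  98 102 101  99 104 109 110 108 114 113 112 112 111 101  98]
223 [106 102 102 102 105 104 107 107 109 109 112 111 111 112 110 112 111 111 111 115 112 109 113 110 108]
224 [ 99 103 103 103 104 107 109 111 108 110 115 110 111 112 112 114 112 114 113 112 113 113 110 116 112]
225 [103 103 106 110 107 109 111 110 110 112 112 114 114 112 112 112 112 112 116 112 113 114 116 115 112]
226 [108 106 109 111 112 110 110 112 109 114 112 113 110 111 112 112 114 111 115 110 112 112 114 116 113]
227 [112 113 111 110 110 111 112 110 111 111 111 112 110 112 111 110 114 111 110 114 114 113 111 112 114]
```

Emit:
arm_command(gripper=[15, 15, 15, 15, 15], dp=[[-0.016, 0, 0.028], [0, 0, 0], [0, 0, 0], [0, 0, 0], [0, 0, 0]], twist=[0, 0, 0, 0, 0])

```text
time: 40.15
tool_pos: [535.9, 41.7, 134.1]
tcp_rot: [3.141, 0.0, 2.937]
contact_force: [-1.2, -0.2, 0.7]
grip_width: 25.3
finger_force: 30.0
```

```bash
python3 - <<'E'
from h import *
np.set_printoptions(precision=2,suppress=True)
F=[]
for i in range(20): capture("side"); o=get_obs(); F.append(o["contact_force"])
n=R.from_euler('z',-0.205).apply([-.5,0,.866]); F=np.array(F)@n
print(o["time"],o["tool_pos"],F.mean()+1.61,F.std()/20**.5,o["dq"],o["finger_force"])
E
```

```text
41.15 [535.9   41.69 134.06] 2.3886695484330835 0.10270983129177828 [ 0.  0. -0.  0. -0.  0.] 29.998067021369934
```

The press is 2.4 N, which is about half way in, and the arm is still. Handing in.

```bash
python3 -c "
from plant import *
print(close_job())"
```

```text
the job is handed in; nothing more can be done
None
```

The job is handed in, but no verdict came back: the plate is let go on the rest, and the gauge is held on the dot (tip within about 3 mm) at about 2.4 N (half way in), an estimated 1–2° off square.

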